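Tighten the tap's valve nut with the adjustable wrench

ROBOT

A 6-joint arm with a two-finger parallel gripper is mounted at the origin on the work surface. World frame = base frame: x ahead of the robot, y to its left, z up, the work surface at z = 0. Lengths are in m, angles in rad, forces in N, time in s.
With the tool pointing down it reaches from about 0.35 to 0.975 m from the base axis. Payload 17.4 kg.
Tool frame: the origin (TCP) lies between the finger pads; the fingertips stand 14 mm ahead of it and the grasp point (between the pads) lies 5 mm behind it; z points along the fingers, y is the direction in which the jaws open and shut (so a half turn about z gives the same grasp; the last joint's range is limited). The gripper opens to 85 mm and grips with 20 to 120 N. Pads are 22 mm wide; open, the fingers measure 114 mm over their backs; the gripper's body (76 mm by 85 mm) begins 54 mm behind the grasp point. The pads swing forward as they close: fully open they stand 13 mm farther back than shut.
Start: joints at [1.109, 0.116, 1.442, -0, 1.584, -0.038], TCP at [0.278, 0.615, 0.245] pointing down, gripper open.
Joint ranges: [-2.83, 2.83], [-0.83, 2.19], [0.07, 2.5], [-1.14, 4.28], [0.01, 3], [-2.97, 2.97]. Speed limits (rad/s): [1.89, 1.89, 2.22, 3.14, 3.14, 3.14].

INTERFACE

Orientations are given as a rotation vector (axis times angle).
In Python, from cell import r gives the robot as it stands. The module is installed in compiled form; this text tells all that it offers.
- The arm moves only by the tool play_rows, never from a script. Its arguments are lists of equal length, an entry for each row: "gripper": the opening, from 0 (shut) to 1 (fully open); "xyz": the shift along the tool's x, y, z in m, a list of three; "spin": the turn about the tool's z in rad. A call has 1 to 12 rows; each row shifts and turns the commanded pose from where the row before left it, along the tool's axes as they then stand; what a row does not reach is not made up. A row lasts 1/10 s, in which the tool goes at most 50 mm and 8.59 degrees, less where a joint would pass 70% of its speed; a pose out of reach is approached as far as the arm can. A call with a gripper value outside its range is refused whole. The fingers move at their own pace and stop on an object; "force" is the grip in N (left out, the last holds). Time passes only in rows, so rows that do not move let the fingers close. It gives the time, the measured TCP pose, the force and the opening at its end, in the units of the state.
- r.sense(): the state, without advancing time (a new reading comes with each control period).
- r.snapshot(name): name is "side" or "top" or "wrist"; returns the picture (400x640x3 uint8, red, green, blue); there is no depth.
- r.camera_model(name): a dict with "intrinsics" (3x3 intrinsics, pixels), "cam_to_world" (4x4, takes a point from camera to world coordinates). Camera axes: x right, y down, z forward; pixel columns grow to the right and rows downward; lengths in m; the calibration is good to about 2 mm. A picture is of the moment at which its call begins: read the wrist's pose just before it. camera_model takes no time and is no camera call; for the wrist camera it gives the pose at the moment of the call.
- r.finish_job(): hands the job in, once; it reports no verdict.
Trained networks look in the newest picture that a camera, given by its name, has taken for a name from the list of things; names that differ only in an ending like _2 or _b are one class to them, and where a whole thing is asked for, a point or a joint stands for the part that bears it (a point fixed in the world has none). Each returns a list of dicts, best first, with "conf" (0 to 1); they miss things now and then, are a little off and sometimes report something else, mostly with a low value. They report only what shows in the picture. A call takes as long as a camera call.
- r.spot_in(name, camera): "xyz" ([x, y, z] in m, in the coordinates of the camera as it stood for that picture, good to about 4 mm: the middle of the surface that is visible of it).
- r.tip_of(name, camera): "xyz" ([x, y, z] in m, in the coordinates of the camera as it stood for that picture, good to about 4 mm: a listed point, or the origin of a listed thing).
The state is a dict: "time_s": time; "joint_positions": joint angles; "qvel": joint speeds; "joint_efforts": joint torques, N m; "ee_pos": TCP position; "tool_rot": TCP orientation; "contact_force": force on the tool from outside, world axes, zero at the start; "torque": the same for the moment, N m; "width": opening from 0.0 (shut) to 1.0 (fully open).
Only numpy, scipy, OpenCV 4.12 (cv2) and the standard library are available. Lean on these libraries where they do the work, as an engineer would, in place of code of your own. Each camera call takes 0.05 s, during which the arm holds its last target.

TASK

The left valve of the kitchen tap has worked loose. Set the adjustable wrench flat on the worktop with its jaws around the valve's brass nut, roll the worm until the jaws close snugly on two flats, then swing the handle clockwise (seen from above) until the nut comes up solid against its stop. Leave the wrench lying flat on the nut with its jaws still snug, and leave the other things where they are.

Things in the scene. Friction and masses are not known exactly. Their poses are not given: they have to be found in the camera images.
- nut_center (a point): Centre of the brass hexagon nut on the bare left valve of the fixed tap, behind the sink: 27 mm across flats, 31.2 mm across corners, 12 mm tall, underside 2.5 mm and this centre 8.5 mm above the worktop. Axes turn with the nut: z up, y square to one pair of flats, x towards a corner.
- nut_corner (a point): One corner of the nut, at half its height, 15.6 mm from its axis.
- spindle_top (a point): Top of the valve, on the nut's axis, 44 mm above the worktop. A brass threaded shank 20 mm across stands up through the nut to 30 mm, above it a spindle 10 mm across.
- spout_base (a point): Foot of the tap's swan-neck spout on the worktop, fixed: foot 56 mm across, pipe 23 mm thick, 230 mm tall, reaching 180 mm away from the robot over the sink. The finished right valve, 60 mm tall, stands 150 mm further right, 45 mm nearer the robot, its lever pointing right.
- nut (a joint): Turn of the nut in rad; grows as it turns clockwise seen from above (tightening). It drags at about 0.35 N m and comes up solid at its stop at 0.95; it starts between 0.05 and 0.45.
- wrench_mouth (a point): Middle of the mouth of the adjustable wrench (250 mm long, 0.4 kg, lying flat, head 15 mm thick), where a snug 27 mm nut sits, 7.5 mm above the wrench's underside. x points out of the mouth, y to the moving jaw, z up. Fixed jaw's face: y = -13.5 mm; moving jaw's: y = -13.5 mm + jaw opening; bottom of the mouth: x = -17 mm; jaw tips: x = +18 mm.
- jaw (a joint): Opening between the jaw faces in m (0 to 0.036); it starts between about 0.031 and 0.034 and moves 4 mm for each turn of the worm. Pushing the jaw itself does not move it, but a swing of the handle harder than about 7 N at wrench_push can force the jaws open.
- worm_top (a point): Top of the worm: knurled steel roller 18 mm thick, 18 mm long, its axis along the wrench's y, at x -40, y +6 mm from wrench_mouth, 3.5 mm proud of the head. Pressed from above with 7 to 12 N and stroked to the mouth (+x) it closes the jaws (9 mm of stroke = 1 rad = 0.64 mm), to the handle it opens them. It drags by about 5.5 N and stops when the jaws are tight.
- wrench_grip (a point): Where to grip the wrench: middle of the handle's section near the centre of mass, 7 mm above the wrench's underside. The handle is a straight bar 23 mm wide and 12 mm thick from the head through this point and wrench_push; seen from above it points away from the head at 157.5 degrees counter-clockwise from the wrench's x.
- wrench_push (a point): On the middle line of the handle, 90 mm further out than wrench_grip and about 180 mm from wrench_mouth, 7 mm above the underside: push sideways here to swing the wrench. The handle's rounded end lies 52 mm further out.
- cover_ring: Bystander: steel ring 54 mm across, 12 mm tall; origin at the centre of its underside.
- tap_lever: Bystander: the tap's loose steel lever, hub 26 mm across and 30 mm tall with an 80 mm arm; origin under the hub.
- screwdriver: Bystander: screwdriver lying on the worktop.
- mug: Bystander: blue mug 80 mm across, 90 mm tall; origin at the centre of its underside.
- pepper_mill: Bystander: dark wooden pepper mill 52 mm across, 168 mm tall; origin at the centre of its underside.
- soap: Bystander: green bottle 60 mm across, 170 mm tall; origin at the centre of its underside.
- spice_jar: Bystander: glass jar 56 mm across, 85 mm tall; origin at the centre of its underside.

How it is judged:
By the outcome, as a careful person would: the job done as asked, in the order asked, and still so for the second after the job is handed in, with the robot touching nothing.
It also fails if it takes over 72 s, if anything falls off the work surface, if the arm or the gripper's body presses on something with over 40 N, if the wrist force passes 120 N, or if a joint passes its speed limit or range.

## Working session

There is one attempt and no reset: what is moved stays moved. The work goes in short steps, Python scripts to look and compute and a tool call to move; the robot and the scene stay as the last step left them, time stands still between calls to the robot, and variables do not carry over. Pictures are saved under pics/ and viewed, and the job is handed in when it is done.

Besides the shell and the picture viewer there is one more tool, called after "Emit:" as a command line: name --pt "numbers of a row" for each row, then --argument value for the rest. play_rows: Moves the arm, as the interface text tells. Its arguments: {"type":"object","properties":{"gripper":{"type":"array","items":{"type":"number"}},"xyz":{"type":"array","items":{"type":"array","items":{"type":"number"}}},"spin":{"type":"array","items":{"type":"number"}},"force":{"type":"number"}},"required":["gripper","xyz","spin"]}

```bash
mkdir -p pics; ls; cat > h.py <<'E'
import numpy as np, cv2
from cell import r
from scipy.spatial.transform import Rotation as R
def snap(cam,fn):
    M=r.camera_model(cam); im=r.snapshot(cam); cv2.imwrite('pics/'+fn+'.png',cv2.cvtColor(im,cv2.COLOR_RGB2BGR)); return M,im
def w(M,p): T=np.array(M['cam_to_world']); return T[:3,:3]@np.array(p)+T[:3,3]
def px(M,p):
    T=np.array(M['cam_to_world']); c=T[:3,:3].T@(np.array(p)-T[:3,3]); u=np.array(M['intrinsics'])@c; return u[:2]/u[2]
def ray(M,uv,z):
    T=np.array(M['cam_to_world']); d=T[:3,:3]@np.linalg.solve(np.array(M['intrinsics']),[uv[0],uv[1],1]); return T[:3,3]+d*(z-T[2,3])/d[2]
def st():
    s=r.sense(); print('t',s['time_s'],'p',np.round(s['ee_pos'],4),'rot',np.round(s['tool_rot'],3),'F',np.round(s['contact_force'],1),'w',round(s['width'],3)); return s
E
python3 - <<'E'
from h import *
s=st(); print(R.from_rotvec(s['tool_rot']).as_matrix().round(3)); print(s['joint_positions'])
for c in ['top','side','wrist']:
    M,im=snap(c,c+'0')
    print(c,np.round(M['cam_to_world'],3).tolist(),np.round(M['intrinsics'],1).tolist())
    for n in ['nut_center','wrench_mouth','worm_top','wrench_grip','wrench_push','spindle_top','nut_corner','spout_base']:
        print(n,[(round(d['conf'],2),w(M,d['xyz']).round(4).tolist(),px(M,w(M,d['xyz'])).round().tolist()) for d in r.tip_of(n,c)[:2]])
st()
E
```

```text
pics
t 0.0 p [0.2775 0.6151 0.2446] rot [-6.610e-01 -3.071e+00  2.000e-03] F [-0.6 -0.7 -0.6] w 1.0
[[-0.912  0.411 -0.001]
 [ 0.411  0.912 -0.001]
 [ 0.    -0.001 -1.   ]]
[ 1.10920004e+00  1.16474855e-01  1.44228153e+00  1.91240644e-05
  1.58400028e+00 -3.77532800e-02]
top [[-0.027, -0.99, 0.136, 0.336], [-1.0, 0.027, -0.004, 0.043], [0.0, -0.136, -0.991, 1.256], [0.0, 0.0, 0.0, 1.0]] [[407.9, 0.0, 320.3], [0.0, 407.9, 195.0], [0.0, 0.0, 1.0]]
nut_center [(0.41, [0.55, -0.0431, 0.0098], [346.0, 181.0]), (0.28, [0.5012, 0.1578, 0.009], [282.0, 198.0])]
wrench_mouth [(0.63, [0.5001, 0.1585, 0.0079], [281.0, 199.0])]
worm_top [(0.76, [0.5196, 0.1954, 0.0187], [269.0, 192.0])]
wrench_grip [(0.66, [0.5552, 0.2303, 0.0084], [258.0, 181.0])]
wrench_push [(0.58, [0.6158, 0.3, 0.0078], [235.0, 163.0])]
spindle_top [(0.85, [0.5455, -0.0453, 0.0461], [348.0, 180.0]), (0.56, [0.5661, -0.5292, 0.0008], [501.0, 172.0])]
nut_corner [(0.36, [0.5605, -0.0454, 0.0077], [347.0, 177.0])]
spout_base [(0.84, [0.574, -0.1977, 0.0037], [395.0, 172.0])]
side [[0.923, -0.244, 0.299, 0.068], [-0.385, -0.627,
[... 413 characters left out ...]
07.0, 169.0])]
wrench_push [(0.93, [0.6118, 0.3022, 0.0055], [314.0, 156.0])]
spindle_top [(0.59, [0.5597, -0.0507, 0.0104], [340.0, 218.0]), (0.58, [0.5449, -0.0444, 0.0441], [336.0, 211.0])]
nut_corner [(0.41, [0.5644, -0.0479, 0.0068], [341.0, 218.0])]
spout_base [(0.79, [0.5668, -0.1973, -0.0011], [362.0, 251.0])]
wrist [[0.411, 0.876, 0.254, 0.213], [0.912, -0.395, -0.114, 0.645], [0.0, 0.278, -0.961, 0.374], [0.0, 0.0, 0.0, 1.0]] [[289.0, 0.0, 319.5], [0.0, 289.0, 199.9], [0.0, 0.0, 1.0]]
nut_center []
wrench_mouth []
worm_top []
wrench_grip []
wrench_push []
spindle_top []
nut_corner []
spout_base []
t 1.35 p [0.2776 0.6153 0.2453] rot [-0.661 -3.071  0.   ] F [ 0.2 -0.4 -0.6] w 0.996
```

View pics/top0.png

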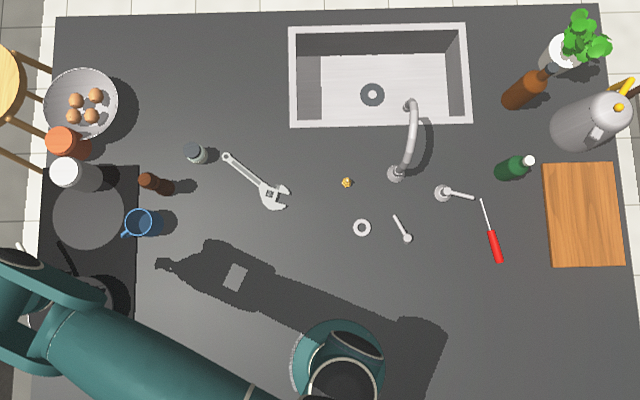

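View pics/side0.png

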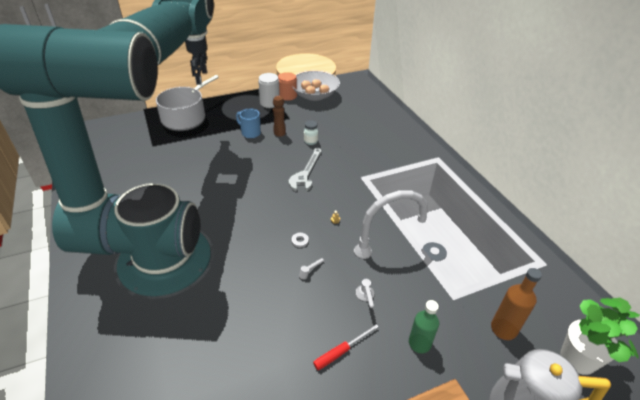

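View pics/wrist0.png

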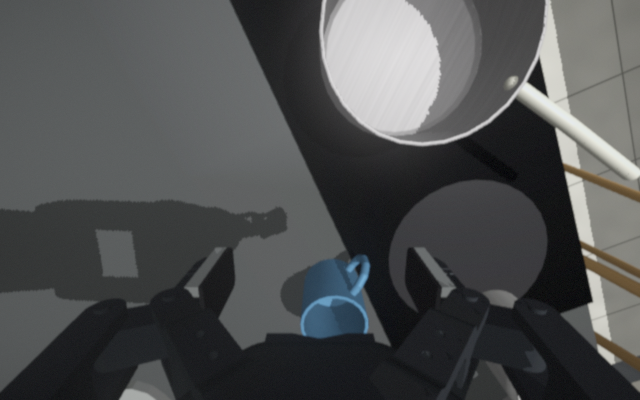

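```bash
cat >> h.py <<'E'
def go(target,yaw=None):
    s=r.sense(); m=R.from_rotvec(s['tool_rot']).as_matrix()
    d=m.T@(np.array(target)-s['ee_pos']); print('tool shift',d.round(4),'norm',np.linalg.norm(d).round(3))
    y=np.degrees(np.arctan2(m[1,1],m[0,1])); print('yaw_y',y.round(2))
    if yaw is not None: print('spin',np.radians(-((yaw-y+180)%360-180)).round(4))
E
python3 -c "
from h import *
go([0.535,-0.04,0.15],-40.5)
for n in ['mug','pepper_mill','soap','spice_jar','cover_ring','tap_lever','screwdriver']:
    r_=[]
M,im=snap('side','side1')
for n in ['mug','pepper_mill','spice_jar','cover_ring','tap_lever','screwdriver']:
    print(n,[(round(d['conf'],2),w(M,d['xyz']).round(3).tolist()) for d in r.tip_of(n,'side')[:1]])
M=r.camera_model('top')
for uv in [(290,124),(470,120),(330,124)]: print(ray(M,uv,0))
"
```

```text
tool shift [-0.5041 -0.4915  0.0953] norm 0.71
yaw_y 65.72
spin 1.8539
mug [(0.79, [0.434, 0.562, -0.004])]
pepper_mill [(0.64, [0.548, -0.042, 0.007])]
spice_jar [(0.57, [0.64, 0.416, -0.004])]
cover_ring [(0.45, [0.399, -0.084, 0.001])]
tap_lever [(0.7, [0.364, -0.218, 0.001])]
screwdriver [(0.89, [0.384, -0.472, -0.007])]
[0.73953927 0.12828014 0.        ]
[ 0.73721203 -0.44565392  0.        ]
[0.7360964  0.00096526 0.        ]
```

Emit:
play_rows --gripper '[1,1,1,1,1,1,1,1,1,1,1,1]' --pt "-0.0355 -0.0325 0" --pt "-0.0355 -0.0325 0" --pt "-0.0355 -0.0325 0" --pt "-0.0355 -0.0325 0" --pt "-0.0355 -0.0325 0" --pt "-0.0355 -0.0325 0" --pt "-0.0355 -0.0325 0" --pt "-0.0355 -0.0325 0" --pt "-0.0355 -0.0325 0" --pt "-0.0355 -0.0325 0" --pt "-0.0355 -0.0325 0" --pt "-0.0355 -0.0325 0" --spin '[0,0,0,0,0,0,0,0,0,0,0,0]'

```text
time_s: 2.9
ee_pos: [0.5059, 0.0826, 0.2457]
tool_rot: [0.661, 3.071, 0.0]
contact_force: [1.1, 1.4, 0.7]
width: 1.003
```

```bash
python3 -c "
from h import *
s=st(); print(np.round(s['joint_positions'],3)); go([0.566,-0.051,0.13],-40.5)"
```

```text
t 2.9 p [0.5059 0.0826 0.2457] rot [0.661 3.071 0.   ] F [1.1 1.4 0.7] w 1.003
[ 0.112 -0.243  1.784  0.     1.601 -1.035]
tool shift [-0.1097 -0.0971  0.1157] norm 0.187
yaw_y 65.72
spin 1.8538
```

Emit:
play_rows --gripper '[1,1,1,1,1,1]' --pt "-0.0275 -0.0243 0.02" --pt "-0.0275 -0.0243 0.025" --pt "-0.0275 -0.0243 0.03" --pt "-0.0275 -0.0243 0.03" --pt "0 0 0.01" --pt "0 0 0" --spin '[0,0,0,0,0,0]'

```text
time_s: 3.5
ee_pos: [0.5651, -0.0496, 0.1285]
tool_rot: [-0.662, -3.068, 0.0]
contact_force: [0.4, 1.0, 0.1]
width: 0.998
```

```bash
python3 - <<'E'
from h import *
st()
M,im=snap('wrist','wn1')
for n in ['nut_center','spindle_top','nut_corner']:
    for d in r.tip_of(n,'wrist')[:3]: print(n,round(d['conf'],2),w(M,d['xyz']).round(4),px(M,w(M,d['xyz'])).round(1))
c=px(M,[0.548,-0.043,0.0145]); print(c)
u,v=int(c[0]),int(c[1])
cv2.imwrite('pics/wn1c.png',cv2.resize(cv2.cvtColor(im,cv2.COLOR_RGB2BGR)[v-40:v+40,u-50:u+50],None,fx=7,fy=7,interpolation=cv2.INTER_CUBIC)); print(u-50,v-40)
E
```

```text
t 3.5 p [ 0.5651 -0.0496  0.1285] rot [-0.662 -3.068  0.   ] F [0.4 1.  0.1] w 0.998
nut_center 0.88 [ 0.546  -0.0426  0.0125] [317.5 177.7]
spindle_top 0.69 [ 0.5481 -0.0442  0.0417] [316.6 188.7]
nut_corner 0.93 [ 0.5631 -0.0446  0.0057] [323.4 194.1]
[318.05536824 180.47707828]
268 140
```

View pics/wn1c.png

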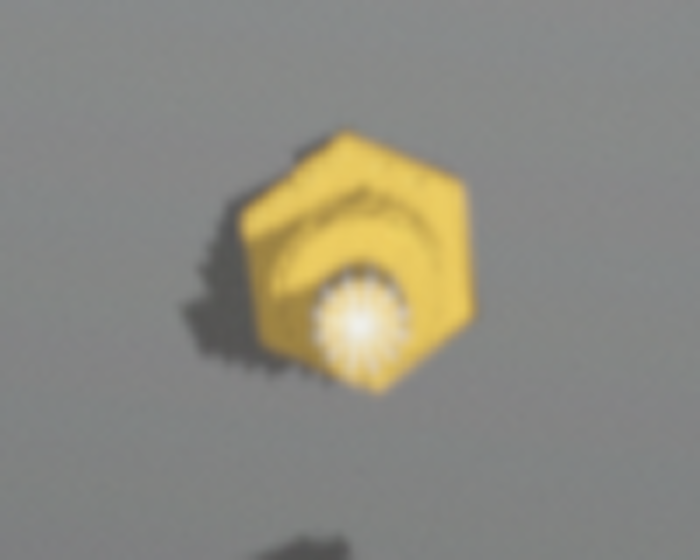

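```bash
python3 - <<'E'
from h import *
from scipy.optimize import minimize
M=r.camera_model('wrist'); im=cv2.imread('pics/wn1.png')
c=im.astype(int); m=((c[:,:,2]-c[:,:,0])>35).astype(np.uint8); m[:130]=0; m[240:]=0; m[:,:270]=0; m[:,370:]=0
m=cv2.morphologyEx(m,cv2.MORPH_CLOSE,np.ones((5,5)))
print(m.sum())
S=8
def sub(p,render=False):
    x,y,a=p[0],p[1],p[2]
    pts=[]
    for z in (0.0025,0.0145):
        for k in range(6):
            t=a+k*np.pi/3; pts.append(px(M,[x+.0156*np.cos(t),y+.0156*np.sin(t),z]))
    return cv2.convexHull(np.array(pts,np.float32))
u0,v0=268,140
mm=cv2.resize(m[v0:v0+80,u0:u0+100].astype(np.float32),None,fx=S,fy=S,interpolation=cv2.INTER_LINEAR)>.5
def cost(p):
    q=[p[0]/1000,p[1]/1000,np.radians(p[2])]
    h=(sub(q)-[u0,v0]+.5)*S-.5
    g=np.zeros(mm.shape,np.uint8); cv2.fillPoly(g,[np.round(h*16).astype(np.int32)],1,shift=4)
    return np.sum(g!=mm)/mm.sum()
best=min((minimize(cost,[547,-43.5,a],method='Nelder-Mead',options=dict(initial_simplex=[[547,-43.5,a],[550,-43.5,a],[547,-40,a],[547,-43.5,a+8]])) for a in range(0,60,10)),key=lambda o:o.fun)
print(best.x,best.fun)
E
```

```text
945
[548.81537418 -40.62685552  42.9890955 ] 0.05225287812624057
```

```bash
python3 - <<'E'
from h import *
M=r.camera_model('wrist')
P=[]
for c in [(346,131),(465,183),(475,315),(379,395),(260,330),(240,215)]:
    P.append(ray(M,(268+c[0]/7-.43,140+c[1]/7-.43),0.0145)[:2])
P=np.array(P);print(P.round(4).tolist(),P.mean(0))
for p in P-P.mean(0): print(np.linalg.norm(p).round(4),(np.degrees(np.arctan2(p[1],p[0]))%60).round(1))
s=r.sense();print(np.round(s['ee_pos'],4),s['joint_positions'])
E
```

```text
[[0.5324, -0.0351], [0.5441, -0.0245], [0.5599, -0.0299], [0.5644, -0.045], [0.5506, -0.0552], [0.5364, -0.0513]] [ 0.54796362 -0.0401672 ]
0.0164 42.1
0.0162 43.7
0.0157 40.8
0.0171 43.5
0.0152 40.0
0.016 43.9
[ 0.5662 -0.0484  0.132 ] [-1.30167587e-01 -6.39905245e-02  1.81069128e+00  7.62644228e-05
  1.39271097e+00 -1.27829875e+00]
```

```bash
cat > nutfit.py <<'E'
from h import *
from scipy.optimize import minimize
def fit(M,im,guess=(548,-41)):
    c0=px(M,[guess[0]/1000,guess[1]/1000,.0145]); u0,v0=int(c0[0])-50,int(c0[1])-40
    c=im.astype(int); m=((c[:,:,0]-c[:,:,2])>35).astype(np.uint8)[v0:v0+80,u0:u0+100]
    m=cv2.morphologyEx(m,cv2.MORPH_CLOSE,np.ones((5,5))); S=8
    mm=cv2.resize(m.astype(np.float32),None,fx=S,fy=S,interpolation=cv2.INTER_LINEAR)>.5
    def cost(p):
        pts=[px(M,[p[0]/1000+.0156*np.cos(t),p[1]/1000+.0156*np.sin(t),z]) for z in (.0025,.0145) for t in np.radians(p[2])+np.arange(6)*np.pi/3]
        h=(cv2.convexHull(np.array(pts,np.float32))-[u0,v0]+.5)*S-.5
        g=np.zeros(mm.shape,np.uint8); cv2.fillPoly(g,[np.round(h*16).astype(np.int32)],1,shift=4)
        return np.sum(g!=mm)/mm.sum()
    x,y=guess
    return min((minimize(cost,[x,y,a],method='Nelder-Mead',options=dict(initial_simplex=[[x,y,a],[x+3,y,a],[x,y+3,a],[x,y,a+8]])) for a in range(0,60,10)),key=lambda o:o.fun)
E
python3 - <<'E'
from nutfit import *
s=st();M,im=snap('wrist','wn2'); st()
b=fit(M,im); print(b.x,b.fun)
for n in ['nut_center','spindle_top','nut_corner']:
    for d in r.tip_of(n,'wrist')[:1]: print(n,round(d['conf'],2),w(M,d['xyz']).round(4))
E
```

```text
t 3.7 p [ 0.5662 -0.0484  0.132 ] rot [0.659 3.07  0.   ] F [-1.2 -0.8  0.4] w 1.006
t 3.75 p [ 0.5662 -0.0484  0.1319] rot [0.658 3.07  0.   ] F [-0.1 -0.3 -0.2] w 0.996
[546.32683067 -41.50115117  43.61054456] 0.03749491938761686
nut_center 0.78 [ 0.5442 -0.0396  0.0138]
spindle_top 0.66 [ 0.547  -0.0434  0.0426]
nut_corner 0.64 [ 0.562  -0.0429  0.0067]
```

Emit:
play_rows --gripper '[1,1,1,1,1,1,1,1,1,1,1,1]' --pt "0.029 0.032 -0.01" --pt "0.029 0.032 -0.01" --pt "0.029 0.032 -0.01" --pt "0.029 0.032 0" --pt "0.029 0.032 0" --pt "0 0 0" --pt "0 0 0" --pt "0 0 0" --pt "0 0 0" --pt "0 0 0" --pt "0 0 0" --pt "0 0 0" --spin '[0,0,0,0,0,0.145,0.145,0.145,0.145,0.145,0.145,0.145]'

```text
time_s: 5.1
ee_pos: [0.4994, 0.1565, 0.1607]
tool_rot: [2.076, 2.357, 0.001]
contact_force: [-0.8, 0.6, -0.4]
width: 0.999
```

Emit:
play_rows --gripper '[1,1,1,1,1,1,1,1]' --pt "0 0 0" --pt "0 0 0" --pt "0 0 0" --pt "0 0 0" --pt "0 0 0" --pt "0 0 0" --pt "0 0 0" --pt "0 0 0" --spin '[0.145,0.145,0.145,0.145,0.145,0.114,0,0]'

```text
time_s: 5.9
ee_pos: [0.4994, 0.1564, 0.1606]
tool_rot: [2.851, 1.32, 0.001]
contact_force: [-0.1, 0.7, 0.4]
width: 1.003
```

```bash
python3 - <<'E'
from h import *
st(); M,im=snap('wrist','ww1')
P={}
for n in ['wrench_mouth','worm_top','wrench_grip','wrench_push']:
    for d in r.tip_of(n,'wrist')[:1]: P[n]=w(M,d['xyz']); print(n,round(d['conf'],2),P[n].round(4),px(M,P[n]).round(1))
g=P['wrench_push']-P['wrench_grip'];print(np.degrees(np.arctan2(g[1],g[0])),np.linalg.norm(g))
go([0,0,0])
E
```

```text
t 5.9 p [0.4994 0.1564 0.1606] rot [2.851e+00 1.320e+00 1.000e-03] F [-0.1  0.7  0.4] w 1.003
wrench_mouth 0.59 [0.4968 0.1611 0.0123] [314.7 189. ]
worm_top 0.62 [0.5187 0.195  0.0183] [308.8 148.7]Traceback (most recent call last):
  File "<stdin>", line 6, in <module>
KeyError: 'wrench_push'
```

View pics/ww1.png

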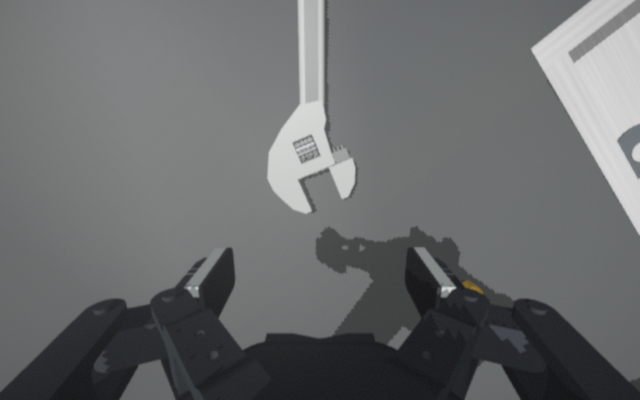

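```bash
python3 - <<'E'
from h import *
M=r.camera_model('wrist'); im=cv2.imread('pics/ww1.png'); g=cv2.cvtColor(im,cv2.COLOR_BGR2GRAY).astype(float)
cv2.imwrite('pics/ww1c.png',cv2.resize(im[95:225,255:370],None,fx=6.5,fy=4.5*1.0,interpolation=cv2.INTER_CUBIC)[:590] if 0 else cv2.resize(im[95:225,250:375],None,fx=4.6,fy=4.6,interpolation=cv2.INTER_CUBIC))
L=[];Rr=[]
for v in range(3,90,6):
    row=g[v]; m=np.where(row[270:360]>125)[0]+270
    d=np.diff(row)
    l=m[0]; rr=m[-1]
    lf=l-1+(125-row[l-1])/(row[l]-row[l-1]); rf=rr+(row[rr]-125)/(row[rr]-row[rr+1])
    L.append(ray(M,(lf,v),.013)[:2]);Rr.append(ray(M,(rf,v),.013)[:2])
L=np.array(L);Rr=np.array(Rr);C=(L+Rr)/2
print(np.linalg.norm(L-Rr,axis=1).round(4))
f=lambda A:np.degrees(np.arctan2(*(np.linalg.svd(A-A.mean(0))[2][0][::-1])))
print(f(L),f(Rr),f(C),C[0],C[-1])
E
```

```text
[0.0229 0.0229 0.023  0.0231 0.0232 0.0233 0.0232 0.0232 0.0231 0.0232
 0.0233 0.0234 0.0236 0.0442 0.049 ]
-145.23336898020477 -130.11291368138856 -137.27969529040746 [0.59756532 0.28434384] [0.54562844 0.24285703]
```

View pics/ww1c.png

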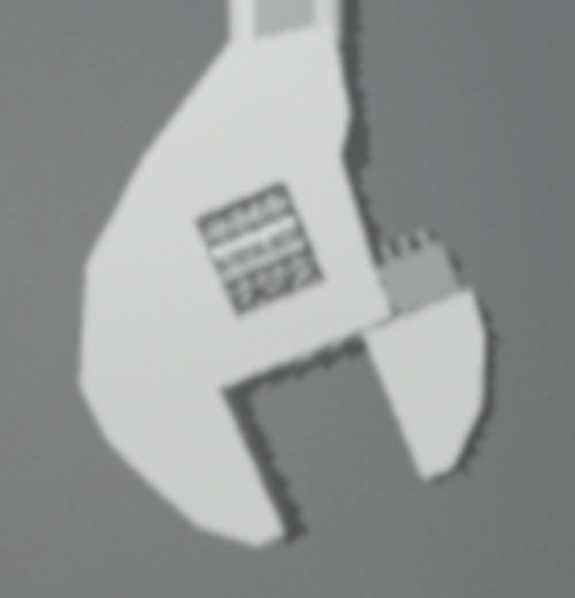

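```bash
python3 - <<'E'
from h import *
M=r.camera_model('wrist'); im=cv2.imread('pics/ww1.png'); g=cv2.cvtColor(im,cv2.COLOR_BGR2GRAY).astype(float)
C=[]
for v in range(3,75,3):
    row=g[v]; m=np.where(row[270:360]>125)[0]+270
    l=m[0]; rr=m[-1]
    lf=l-1+(125-row[l-1])/(row[l]-row[l-1]); rf=rr+(row[rr]-125)/(row[rr]-row[rr+1])
    C.append((ray(M,(lf,v),.013)[:2]+ray(M,(rf,v),.013)[:2])/2)
C=np.array(C); V=np.linalg.svd(C-C.mean(0))[2][0]; V*=np.sign(V[0]); a=np.degrees(np.arctan2(V[1],V[0])); print('handle',a)
P={k:ray(M,(250+(c[0]+.5)/4.6-.5,95+(c[1]+.5)/4.6-.5),.015)[:2] for k,c in dict(fi=(222,388),ft=(285,530),mi=(365,335),mt=(424,478),rc=(390,315)).items()}
print({k:v.round(4).tolist() for k,v in P.items()})
for p,q in [('fi','ft'),('mi','mt')]: d=P[q]-P[p]; print(p,np.degrees(np.arctan2(d[1],d[0])))
xa=np.radians(a-157.5); X=np.array([np.cos(xa),np.sin(xa)]);Y=np.array([-X[1],X[0]])
print('x ang',np.degrees(xa)%360-360)
yf=np.mean([P['fi']@Y,P['ft']@Y]); ym=np.mean([P['mi']@Y,P['mt']@Y]); xb=np.mean([P['fi']@X,P['rc']@X]); print('opening',ym-yf,[ (P[k]@Y-yf).round(4) for k in P],[ (P[k]@X-xb).round(4) for k in P])
mouth=X*(xb+.017)+Y*(yf+.0135); print('mouth',mouth)
c0=C.mean(0); rel=np.array([(c0-mouth)@X,(c0-mouth)@Y]); print('handle centre in wrench frame',rel, 'perp offset of mouth from line', np.cross(V,mouth-c0))
t=(mouth-c0)@V; foot=c0+V*t; print('foot',foot)
for dd in (.085,.09,.095): print(dd,foot+V*dd)
E
```

```text
handle 49.634084019870414
{'fi': [0.4914, 0.1796], 'ft': [0.481, 0.1474], 'mi': [0.5215, 0.1688], 'mt': [0.5113, 0.1369], 'rc': [0.5281, 0.1686]}
fi -107.89480948675816
mi -107.70722989734598
x ang -107.86591598012959
opening 0.0319930801631122 [np.float64(0.0), np.float64(-0.0), np.float64(0.0319), np.float64(0.032), np.float64(0.0383)] [np.float64(0.0004), np.float64(0.0343), np.float64(0.0015), np.float64(0.0349), np.float64(-0.0004)]
mouth [0.49917717 0.15968229]
handle centre in wrench frame [-0.12485949  0.04547479] perp offset of mouth from line -0.0057684310483912815
foot [0.49478206 0.16341831]
0.085 [0.54983374 0.22818183]
0.09 [0.55307207 0.23199144]
0.095 [0.55631041 0.23580106]<stdin>:17: DeprecationWarning: Arrays of 2-dimensional vectors are deprecated. Use arrays of 3-dimensional vectors instead. (deprecated in NumPy 2.0)
```

```bash
python3 -c "
from h import *
go([0.5535,0.2325,0.016],-40.37)"
```

```text
tool shift [ 0.0931 -0.0083  0.1444] norm 0.172
yaw_y -40.43
spin -0.0011
```

Emit:
play_rows --gripper '[0.8,0.7,0.6,0.6,0.6,0.6,0.6]' --pt "0.0465 -0.004 0" --pt "0.0466 -0.0043 0.015" --pt "0 0 0.04" --pt "0 0 0.04" --pt "0 0 0.03" --pt "0 0 0.0194" --pt "0 0 0" --spin '[0,0,0,0,0,0,0]'

```text
time_s: 6.85
ee_pos: [0.5525, 0.232, 0.0133]
tool_rot: [-2.852, -1.316, 0.006]
contact_force: [0.3, -0.7, -0.3]
width: 0.602
```

Emit:
play_rows --gripper '[0,0,0,0,0,0]' --pt "0 0 0" --pt "0 0 0" --pt "0 0 0" --pt "0 0 0" --pt "0 0 0" --pt "0 0 0" --spin '[0,0,0,0,0,0]' --force 60

```text
time_s: 7.45
ee_pos: [0.5544, 0.2326, 0.0177]
tool_rot: [2.853, 1.315, 0.004]
contact_force: [-0.9, -1.1, 7.6]
width: 0.247
```

```bash
python3 -c "
from h import *
st();snap('wrist','wg1')"
```

```text
t 7.45 p [0.5544 0.2326 0.0177] rot [2.853 1.315 0.004] F [-0.9 -1.1  7.6] w 0.247
```

View pics/wg1.png

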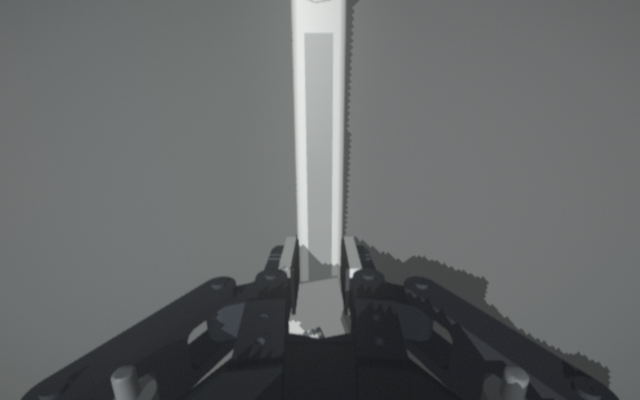

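Emit:
play_rows --gripper '[0,0,0,0,0,0,0,0,0,0,0,0]' --pt "0 0 -0.01" --pt "0 0 -0.02" --pt "0 0 -0.035" --pt "0 0 -0.035" --pt "-0.02 0.007 -0.01" --pt "-0.035 0.0123 0" --pt "-0.04 0.014 0" --pt "-0.04 0.014 0" --pt "-0.04 0.014 0" --pt "-0.031 0.0109 0" --pt "-0.02 0.007 0" --pt "0 0 0" --spin '[0,0,0,0,0,0,0,0,0,0,0,0]' --force 110

```text
time_s: 8.7
ee_pos: [0.4661, 0.0072, 0.1265]
tool_rot: [2.854, 1.311, 0.0]
contact_force: [0.2, 0.1, -4.8]
width: 0.225
```

Emit:
play_rows --gripper '[0,0,0,0,0,0,0,0,0,0,0,0]' --pt "0 0 0" --pt "0 0 0" --pt "0 0 0" --pt "0 0 0" --pt "0 0 0" --pt "0 0 0" --pt "0 0 0" --pt "0 0 0" --pt "0 0 0" --pt "0 0 0" --pt "0 0 0" --pt "0 0 0" --spin '[-0.08,-0.12,-0.14,-0.145,-0.145,-0.145,-0.145,-0.145,-0.145,-0.145,-0.142,-0.1]'

```text
time_s: 9.9
ee_pos: [0.467, 0.0097, 0.1263]
tool_rot: [-1.04, -2.964, -0.0]
contact_force: [1.3, 0.0, -4.8]
width: 0.226
```

```bash
python3 -c "
from h import *
s=st();go([.4683,.0092,.10],51.1);print(np.round(s['joint_positions'],3))
snap('wrist','wh1'); M,im=snap('top','th1'); c=px(M,[.5,0,.1]).astype(int); cv2.imwrite('pics/th1c.png',cv2.resize(cv2.cvtColor(im,cv2.COLOR_RGB2BGR)[c[1]-60:c[1]+60,c[0]-70:c[0]+70],None,fx=5,fy=5,interpolation=cv2.INTER_CUBIC))
M,im=snap('side','sh1'); c=px(M,[.5,0,.1]).astype(int); cv2.imwrite('pics/sh1c.png',cv2.resize(cv2.cvtColor(im,cv2.COLOR_RGB2BGR)[c[1]-60:c[1]+60,c[0]-70:c[0]+70],None,fx=5,fy=5,interpolation=cv2.INTER_CUBIC))
"
```

```text
t 9.9 p [0.467  0.0097 0.1263] rot [-1.04  -2.964 -0.   ] F [ 1.3  0.  -4.8] w 0.226
tool shift [-0.0013  0.0005  0.0263] norm 0.026
yaw_y 51.35
spin 0.0043
[-0.034 -0.296  2.021  0.     1.417 -0.93 ]
```

View pics/wh1.png

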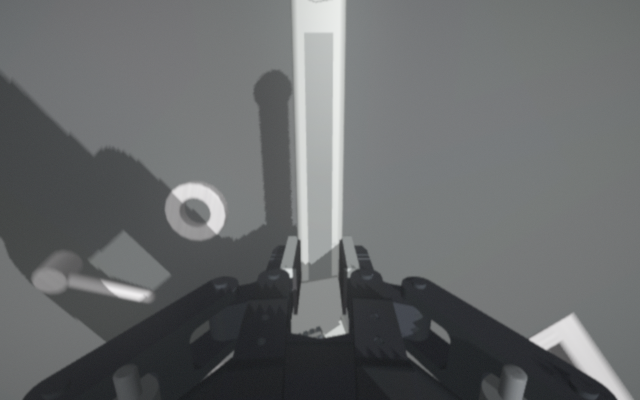

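View pics/th1c.png

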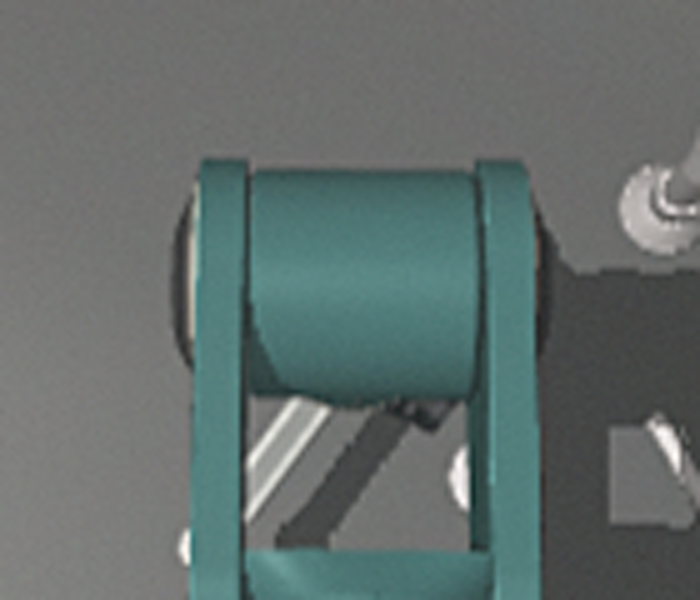

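View pics/sh1c.png

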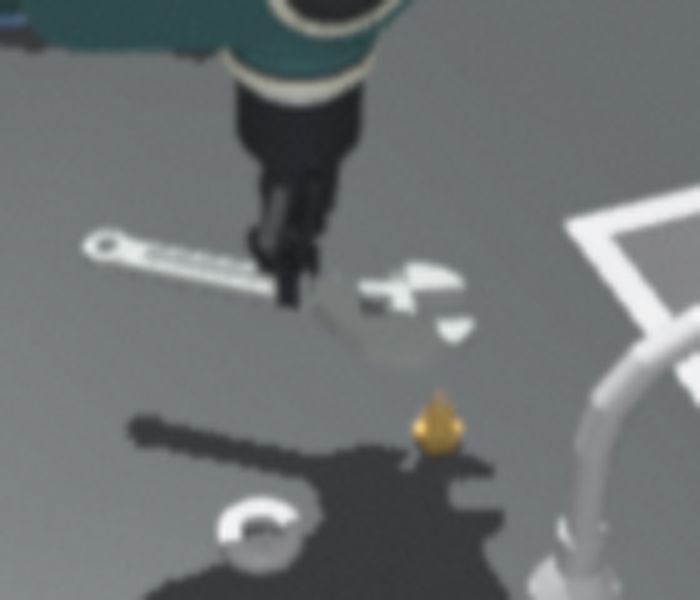

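Emit:
play_rows --gripper '[0,0,0,0,0]' --pt "-0.001 0 0.015" --pt "0 0.0005 0.02" --pt "0 0 0.014" --pt "0 0 0" --pt "0 0 0" --spin '[0.004,0,0,0,0]'

```text
time_s: 10.55
ee_pos: [0.4681, 0.0089, 0.0768]
tool_rot: [-1.056, -2.958, 0.0]
contact_force: [1.1, 0.7, -4.4]
width: 0.227
```

```bash
python3 - <<'E'
from h import *
s=st();go([.4683,.0092,.10],51.1)
p=s['ee_pos'];y=np.radians(51.1+90); 
m=R.from_rotvec(s['tool_rot']).as_matrix(); y=np.arctan2(m[1,0],m[0,0]); V=np.array([np.cos(y),np.sin(y)]);N=np.array([-V[1],V[0]])
mouth=np.r_[p[:2]-.0913*V-.0058*N,p[2]-.0177+.0075]; print('pred mouth',mouth, 'handle',np.degrees(y))
xa=y-np.radians(157.5);X=np.array([np.cos(xa),np.sin(xa)]);Y=np.array([-X[1],X[0]])
d=np.array([.5465,-.042])-mouth[:2];print('nut in mouth',d@X,d@Y)
M,im=snap('side','sh2')
for n in ['wrench_mouth','worm_top','nut_center','wrench_grip','wrench_push','spindle_top']:
    for dd in r.tip_of(n,'side')[:2]: print(n,round(dd['conf'],2),w(M,dd['xyz']).round(4),px(M,w(M,dd['xyz'])).round(1))
c=px(M,mouth).astype(int); print(px(M,mouth))
I=cv2.cvtColor(im,cv2.COLOR_RGB2BGR)[c[1]-35:c[1]+45,c[0]-50:c[0]+50]; I=cv2.resize(I,None,fx=7,fy=7,interpolation=cv2.INTER_CUBIC)
t=mouth[2]+.0075
def mk(q,col):
    u=(px(M,q)-[c[0]-50,c[1]-35]+.5)*7; cv2.circle(I,tuple(u.astype(int)),3,col,-1)
for a,b in [(-17,-13.5),(18,-13.5),(-17,18.5),(18,18.5)]: mk(np.r_[mouth[:2]+X*a/1000+Y*b/1000,t],(0,0,255))
for k in range(6): mk([.5465+.0156*np.cos(np.radians(43.6+60*k)),-.042+.0156*np.sin(np.radians(43.6+60*k)),.0145],(255,0,0))
mk([.5465,-.042,.044],(0,255,0))
cv2.imwrite('pics/sh2c.png',I)
E
```

```text
t 10.55 p [0.4681 0.0089 0.0768] rot [-1.056 -2.958  0.   ] F [ 1.1  0.7 -4.4] w 0.227
tool shift [ 0.      0.0004 -0.0232] norm 0.023
yaw_y 50.72
spin -0.0067
pred mouth [ 0.5424141  -0.04440227  0.06659256] handle 140.71818214589604
nut in mouth 0.003218282941889232 0.00347967333446664
wrench_mouth 0.72 [ 0.5438 -0.0495  0.0647] [336.4 207.5]
worm_top 0.88 [ 0.5033 -0.0314  0.074 ] [322.7 204.9]
worm_top 0.61 [ 0.5647 -0.5335 -0.0034] [419.2 343.7]
nut_center 0.47 [ 0.5466 -0.0415  0.0032] [335.2 219.2]
wrench_grip 0.83 [0.4677 0.0119 0.0655] [307.4 201.1]
wrench_push 0.79 [0.3997 0.0655 0.0653] [282.2 195.9]
spindle_top 0.88 [ 0.5438 -0.0417  0.0421] [335. 211.]
spindle_top 0.57 [0.3966 0.0661 0.0658] [281.2 195.9]
[335.35805848 206.14341055]
```

View pics/sh2c.png

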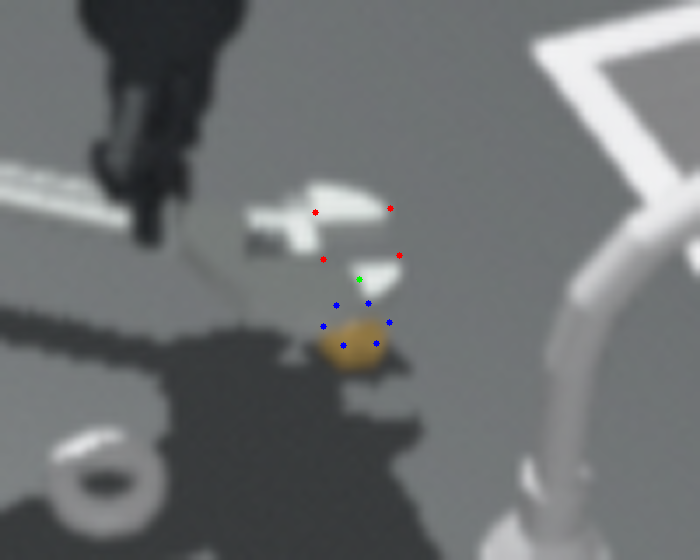

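```bash
python3 - <<'E'
from h import *
M=r.camera_model('side'); a=cv2.imread('pics/side1.png'); b=cv2.imread('pics/sh2.png')
c=[335,206]
out=[]
for im in (a,b):
    I=cv2.resize(im[c[1]-10:c[1]+30,c[0]-25:c[0]+25],None,fx=8,fy=8,interpolation=cv2.INTER_NEAREST)
    def mk(q,col):
        u=(px(M,q)-[c[0]-25,c[1]-10]+.5)*8; cv2.circle(I,tuple(u.astype(int)),2,col,-1)
    for z in (.0025,.0145):
        for k in range(6): mk([.5465+.0156*np.cos(np.radians(43.6+60*k)),-.042+.0156*np.sin(np.radians(43.6+60*k)),z],(255,0,0))
    mk([.5465,-.042,.044],(0,255,0)); out.append(I)
cv2.imwrite('pics/cmp.png',np.hstack(out))
E
```

```text
(no output)
```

View pics/cmp.png

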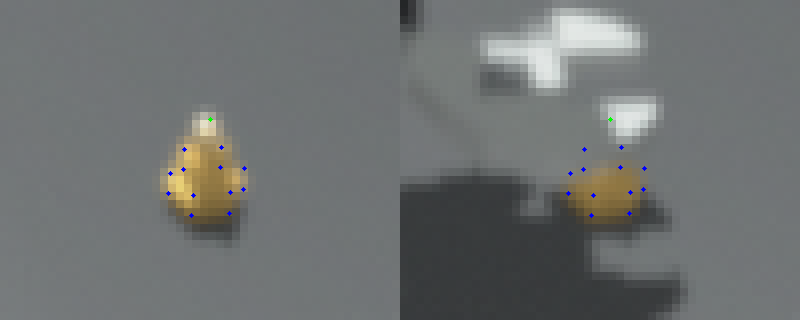

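Emit:
play_rows --gripper '[0,0,0,0,0,0]' --pt "0.0006 0.0014 0.01" --pt "0 0 0.015" --pt "0 0 0.012" --pt "0 0 0.006" --pt "0 0 0.003" --pt "0 0 0" --spin '[-0.007,0,0,0,0,0]'

```text
time_s: 11.5
ee_pos: [0.4684, 0.0103, 0.0305]
tool_rot: [-1.044, -2.962, 0.0]
contact_force: [-0.9, -0.3, -4.8]
width: 0.223
```

```bash
python3 - <<'E'
from h import *
s=st();go([.4683,.0092,.10],51.1)
M,im=snap('side','sh3')
c=[335,206];I=cv2.cvtColor(im,cv2.COLOR_RGB2BGR)
cv2.imwrite('pics/sh3c.png',cv2.resize(I[c[1]-25:c[1]+35,c[0]-50:c[0]+40],None,fx=8,fy=8,interpolation=cv2.INTER_CUBIC))
E
```

```text
t 11.5 p [0.4684 0.0103 0.0305] rot [-1.044 -2.962  0.   ] F [-0.9 -0.3 -4.8] w 0.223
tool shift [-0.0006 -0.001  -0.0695] norm 0.07
yaw_y 51.16
spin 0.0011
```

View pics/sh3c.png

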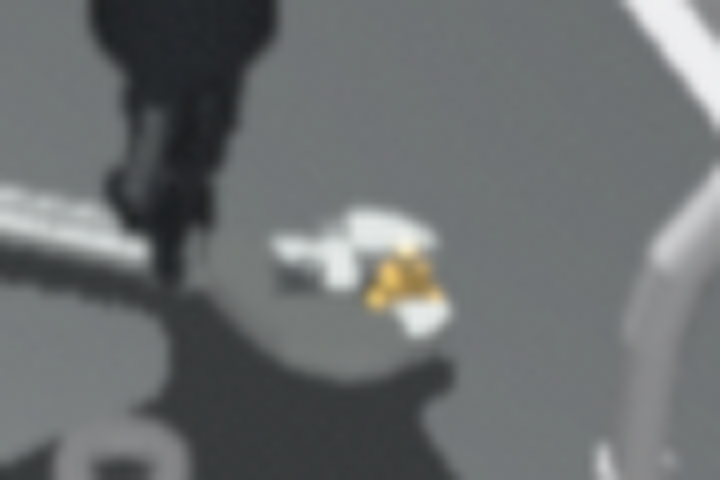

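Emit:
play_rows --gripper '[0,0,0,0,0]' --pt "0 0 0.003" --pt "0 0 0.003" --pt "0 0 0.003" --pt "0 0 0.002" --pt "0 0 0" --spin '[0,0,0,0,0]'

```text
time_s: 12.05
ee_pos: [0.4684, 0.0104, 0.0196]
tool_rot: [-1.044, -2.962, 0.0]
contact_force: [0.3, 0.7, -4.4]
width: 0.225
```

```bash
python3 - <<'E'
from h import *
s=st()
M,im=snap('side','sh4')
c=[335,206];I=cv2.cvtColor(im,cv2.COLOR_RGB2BGR)
cv2.imwrite('pics/sh4c.png',cv2.resize(I[c[1]-25:c[1]+35,c[0]-50:c[0]+40],None,fx=8,fy=8,interpolation=cv2.INTER_CUBIC))
E
```

```text
t 12.05 p [0.4684 0.0104 0.0196] rot [-1.044 -2.962  0.   ] F [ 0.3  0.7 -4.4] w 0.225
```

View pics/sh4c.png

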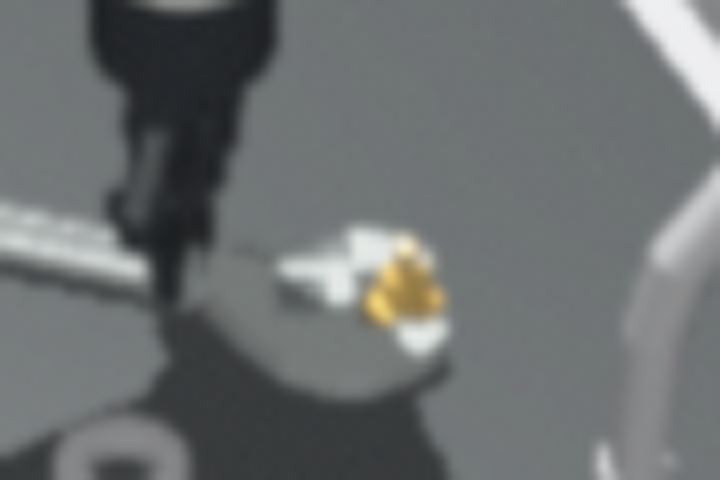

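Emit:
play_rows --gripper '[0,0,0,0.5,0.5,0.5,0.5,0.5]' --pt "0 0 0.001" --pt "0 0 0.001" --pt "0 0 0" --pt "0 0 0" --pt "0 0 0" --pt "0 0 0" --pt "0 0 -0.03" --pt "0 0 -0.04" --spin '[0,0,0,0,0,0,0,0]'

```text
time_s: 12.9
ee_pos: [0.4675, 0.0104, 0.0872]
tool_rot: [-1.043, -2.96, 0.002]
contact_force: [-0.1, 0.6, 1.0]
width: 0.497
```

```bash
python3 - <<'E'
from h import *
s=st()
go([0.535,-0.03,0.13],-16.4);go([0.535,-0.03,0.13],-16.4+90);go([0.535,-0.03,0.13],-16.4-90)
E
```

```text
t 12.9 p [0.4675 0.0104 0.0872] rot [-1.043e+00 -2.960e+00  2.000e-03] F [-0.1  0.6  1. ] w 0.497
tool shift [-0.0778  0.0108 -0.043 ] norm 0.09
yaw_y 51.16
spin 1.1792
tool shift [-0.0778  0.0108 -0.043 ] norm 0.09
yaw_y 51.16
spin -0.3916
tool shift [-0.0778  0.0108 -0.043 ] norm 0.09
yaw_y 51.16
spin 2.75
```

Emit:
play_rows --gripper '[0.8,0.8,0.8,0.8,0.8,0.8,0.8,0.8]' --pt "0 0 -0.02" --pt "0 0 -0.02" --pt "0 0 -0.003" --pt "-0.037 -0.0094 0" --pt "-0.037 -0.0094 0" --pt "-0.037 -0.0094 0" --pt "0 0 0" --pt "0 0 0" --spin '[-0.13,-0.13,-0.13,0,0,0,0,0]'

```text
time_s: 13.7
ee_pos: [0.5671, -0.0485, 0.1304]
tool_rot: [-0.451, -3.108, -0.0]
contact_force: [-0.4, 0.5, -0.4]
width: 0.797
```

```bash
cat > head.py <<'E'
from h import *
def look(tag):
    s=st(); M,im=snap('wrist',tag)
    for n in ['worm_top','wrench_mouth','spindle_top']:
        for d in r.tip_of(n,'wrist')[:1]: print(n,round(d['conf'],2),w(M,d['xyz']).round(4))
    c=px(M,[.535,-.035,.015]).astype(int); u,v=c[0]-75,c[1]-65
    u=max(u,0);v=max(v,0)
    print('crop',u,v,'x4.5')
    cv2.imwrite('pics/'+tag+'c.png',cv2.resize(cv2.cvtColor(im,cv2.COLOR_RGB2BGR)[v:v+130,u:u+150],None,fx=4.5,fy=4.5,interpolation=cv2.INTER_CUBIC))
    return M,u,v
def pt(M,u,v,c,z): return ray(M,(u+(c[0]+.5)/4.5-.5,v+(c[1]+.5)/4.5-.5),z)[:2]
E
python3 -c "
from head import *
look('wl1')"
```

```text
t 13.7 p [ 0.5671 -0.0485  0.1304] rot [-0.451 -3.108 -0.   ] F [-0.4  0.5 -0.4] w 0.797
worm_top 0.75 [ 0.5092 -0.0284  0.0209]
spindle_top 0.93 [ 0.5516 -0.0429  0.0415]
crop 248 95 x4.5
```

View pics/wl1c.png

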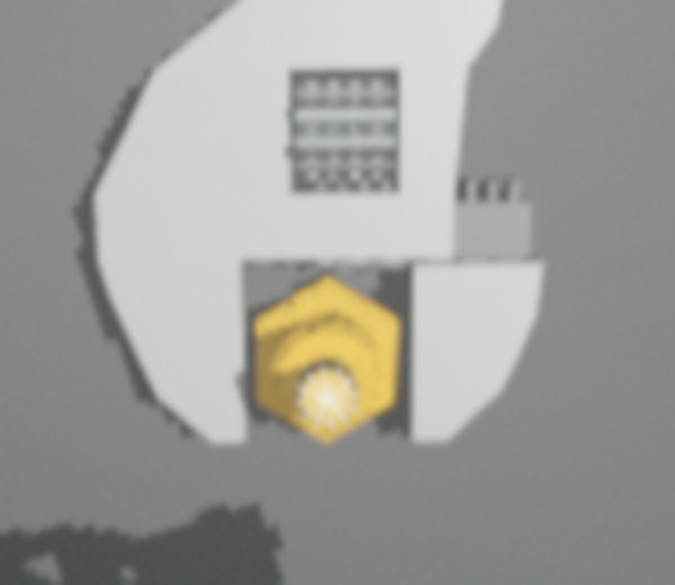

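```bash
python3 -c "
from head import *
M=r.camera_model('wrist')
print('worm',pt(M,248,95,(346,130),.0165),'fi',pt(M,248,95,(244,262),.015),'mi',pt(M,248,95,(412,262),.015))
p=pt(M,248,95,(346,130),.0165)
for a in [(244,262),(455,262)]: print(pt(M,248,95,a,.015))
X=np.array([np.cos(np.radians(-16.4)),np.sin(np.radians(-16.4))])
go(np.r_[p-X*.009,.06],73.6)
"
```

```text
worm [ 0.50527701 -0.02508611] fi [ 0.52285834 -0.05002213] mi [ 0.53175251 -0.01987586]
[ 0.52285834 -0.05002213]
[ 0.53402917 -0.01215927]
tool shift [0.0741 0.0044 0.0712] norm 0.103
yaw_y 73.54
spin -0.0011
```

Emit:
play_rows --gripper '[0,0,0,0,0,0,0,0]' --pt "0.037 0.0022 0" --pt "0.0371 0.0022 0" --pt "0 0 0.02" --pt "0 0 0.03" --pt "0 0 0.025" --pt "0 0 0.008" --pt "0 0 0.002" --pt "0 0 0" --spin '[0,0,0,0,0,0,0,0]' --force 40

```text
time_s: 14.7
ee_pos: [0.4975, -0.0229, 0.0469]
tool_rot: [0.45, 3.108, 0.0]
contact_force: [0.5, 0.9, 0.7]
width: -0.001
```

```bash
python3 -c "
from h import *
st();snap('side','st1');snap('wrist','wst1')
M=r.camera_model('side');I=cv2.imread('pics/st1.png');c=[330,210]
cv2.imwrite('pics/st1c.png',cv2.resize(I[c[1]-35:c[1]+25,c[0]-50:c[0]+40],None,fx=8,fy=8,interpolation=cv2.INTER_CUBIC))
go([.50528,-.02509,.0325],73.6)
"
```

```text
t 14.7 p [ 0.4975 -0.0229  0.0469] rot [0.45  3.108 0.   ] F [0.5 0.9 0.7] w -0.001
tool shift [-0.0078  0.0001  0.0148] norm 0.017
yaw_y 73.51
spin -0.0015
```

View pics/wst1.png

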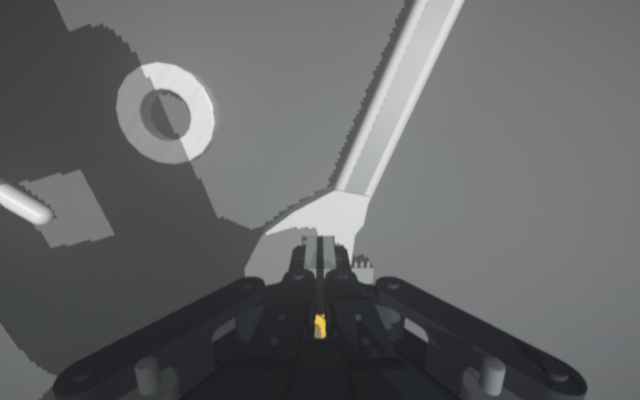

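View pics/st1c.png

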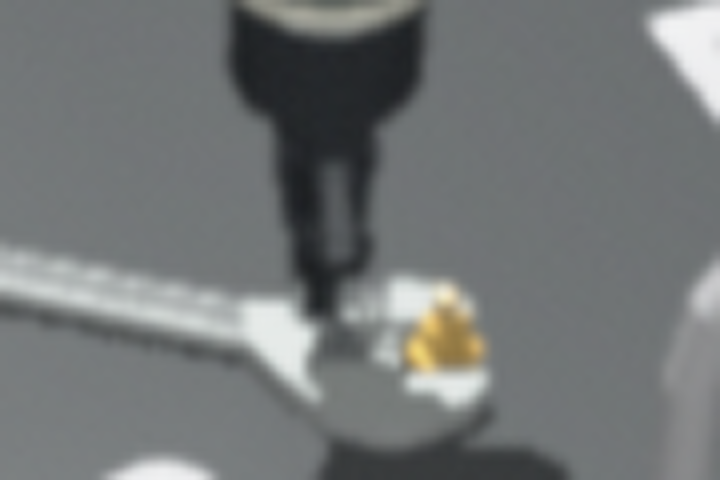

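Emit:
play_rows --gripper '[0,0,0,0]' --pt "0 0 0.008" --pt "0 0 0.004" --pt "0 0 0.002" --pt "0 0 0" --spin '[0,0,0,0]'

```text
time_s: 15.2
ee_pos: [0.4972, -0.0229, 0.032]
tool_rot: [-0.45, -3.109, 0.0]
contact_force: [-2.4, 0.3, 5.0]
width: -0.001
```

Emit:
play_rows --gripper '[0,0]' --pt "0 0 0.0005" --pt "0 0 0" --spin '[0,0]'

```text
time_s: 15.4
ee_pos: [0.4972, -0.0229, 0.0318]
tool_rot: [-0.451, -3.109, -0.0]
contact_force: [-4.2, 0.4, 8.2]
width: -0.0
```

Emit:
play_rows --gripper '[0,0,0,0,0,0,0,0]' --pt "0 0 0.0002" --pt "-0.002 0 0" --pt "-0.003 0 0" --pt "-0.003 0 0" --pt "-0.003 0 0" --pt "-0.003 0 0" --pt "-0.002 0 0" --pt "0 0 0" --spin '[0,0,0,0,0,0,0,0]'

```text
time_s: 16.2
ee_pos: [0.5131, -0.0275, 0.0322]
tool_rot: [0.45, 3.108, 0.0]
contact_force: [-3.5, 1.7, 13.0]
width: 0.004
```

Emit:
play_rows --gripper '[0,0,0,0,0]' --pt "0 0 -0.02" --pt "0.016 0 -0.02" --pt "0 0 -0.02" --pt "0 0 0" --pt "0 0 0" --spin '[0,0,0,0,0]'

```text
time_s: 16.7
ee_pos: [0.4972, -0.023, 0.091]
tool_rot: [0.45, 3.109, -0.0]
contact_force: [-0.6, -0.3, -0.6]
width: -0.001
```

```bash
python3 -c "
from head import *
look('wl2')"
```

```text
t 16.7 p [ 0.4972 -0.023   0.091 ] rot [ 0.45   3.109 -0.   ] F [-0.6 -0.3 -0.6] w -0.001
worm_top 0.86 [ 0.5085 -0.0308  0.021 ]
crop 243 197 x4.5
```

View pics/wl2.png

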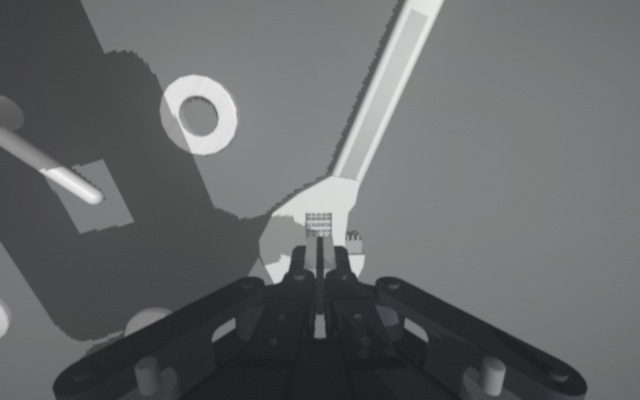

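Emit:
play_rows --gripper '[0,0,0,0,0]' --pt "-0.02 -0.001 -0.02" --pt "-0.03 -0.0017 -0.02" --pt "-0.024 -0.0017 0" --pt "0 0 0" --pt "0 0 0" --spin '[0,0,0,0,0]'

```text
time_s: 17.4
ee_pos: [0.5665, -0.0482, 0.13]
tool_rot: [-0.451, -3.107, -0.0]
contact_force: [-0.5, -0.3, -1.1]
width: -0.002
```

```bash
python3 -c "
from head import *
look('wl3')"
```

```text
t 17.4 p [ 0.5665 -0.0482  0.13  ] rot [-0.451 -3.107 -0.   ] F [-0.5 -0.3 -1.1] w -0.002
worm_top 0.59 [ 0.5066 -0.0275  0.0162]
wrench_mouth 0.59 [ 0.4053 -0.0845  0.0006]
spindle_top 0.94 [ 0.5498 -0.0392  0.0433]
crop 248 96 x4.5
```

View pics/wl3c.png

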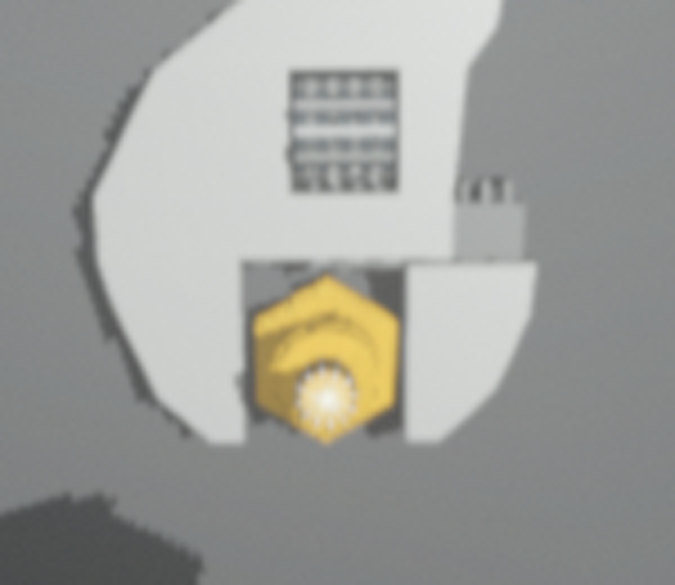

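Emit:
play_rows --gripper '[0,0,0,0,0,0,0,0,0,0]' --pt "0.024 0.0017 0" --pt "0.03 0.0017 0.01" --pt "0.02 0.001 0.025" --pt "0 0 0.03" --pt "0 0 0.02" --pt "0 0 0.008" --pt "0 0 0.003" --pt "0 0 0.002" --pt "0 0 0.0013" --pt "0 0 0" --spin '[0,0,0,0,0,0,0,0,0,0]'

```text
time_s: 18.6
ee_pos: [0.4975, -0.023, 0.0325]
tool_rot: [0.45, 3.108, 0.0]
contact_force: [0.2, 0.1, 0.7]
width: -0.002
```

Emit:
play_rows --gripper '[0,0,0]' --pt "0 0 0.0008" --pt "0 0 0.0005" --pt "0 0 0" --spin '[0,0,0]'

```text
time_s: 18.9
ee_pos: [0.4977, -0.023, 0.0318]
tool_rot: [0.45, 3.108, 0.0]
contact_force: [-4.3, 1.2, 10.6]
width: 0.001
```

Emit:
play_rows --gripper '[0,0,0,0,0,0,0]' --pt "-0.002 0 0" --pt "-0.003 0 -0.0001" --pt "-0.003 0 -0.0001" --pt "-0.003 0 -0.0001" --pt "-0.003 0 0" --pt "-0.003 0 0" --pt "0 0 0" --spin '[0,0,0,0,0,0,0]'

```text
time_s: 19.6
ee_pos: [0.5142, -0.0278, 0.0322]
tool_rot: [0.45, 3.108, 0.0]
contact_force: [-3.2, 0.5, 10.7]
width: 0.003
```

Emit:
play_rows --gripper '[0,0,0,0,0,0,0,0,0,0,0,0]' --pt "0 0 -0.004" --pt "0.0085 0 0" --pt "0.0085 0 0" --pt "0 0 0.003" --pt "0 0 0.0013" --pt "0 0 0" --pt "-0.002 0 0" --pt "-0.003 0 -0.0001" --pt "-0.003 0 -0.0001" --pt "-0.003 0 -0.0001" --pt "-0.003 0 0" --pt "-0.003 0 0" --spin '[0,0,0,0,0,0,0,0,0,0,0,0]'

```text
time_s: 20.8
ee_pos: [0.514, -0.0276, 0.0321]
tool_rot: [0.45, 3.108, 0.001]
contact_force: [-6.1, 3.1, 18.3]
width: 0.0
```

Emit:
play_rows --gripper '[0,0,0,0,0,0]' --pt "0 0 -0.004" --pt "0.0085 0 0" --pt "0.0085 0 0" --pt "0 0 0.003" --pt "0 0 0.0009" --pt "0 0 0" --spin '[0,0,0,0,0,0]'

```text
time_s: 21.4
ee_pos: [0.497, -0.0229, 0.0307]
tool_rot: [-0.45, -3.109, 0.0]
contact_force: [0.4, 0.3, -0.1]
width: -0.001
```

Emit:
play_rows --gripper '[0,0,0,0,0,0,0]' --pt "0 0 -0.02" --pt "0 0 -0.03" --pt "-0.02 -0.001 -0.03" --pt "-0.03 -0.0017 -0.02" --pt "-0.024 -0.0017 0" --pt "0 0 0" --pt "0 0 0" --spin '[0,0,0,0,0,0,0]'

```text
time_s: 22.1
ee_pos: [0.5667, -0.0482, 0.1303]
tool_rot: [-0.451, -3.108, -0.0]
contact_force: [-1.2, 0.2, 0.6]
width: 0.003
```

```bash
python3 -c "
from head import *
look('wl4')"
```

```text
t 22.1 p [ 0.5667 -0.0482  0.1303] rot [-0.451 -3.108 -0.   ] F [-1.2  0.2  0.6] w 0.003
worm_top 0.86 [ 0.5142 -0.0307  0.021 ]
spindle_top 0.71 [ 0.5497 -0.0409  0.0448]
crop 248 96 x4.5
```

View pics/wl4c.png

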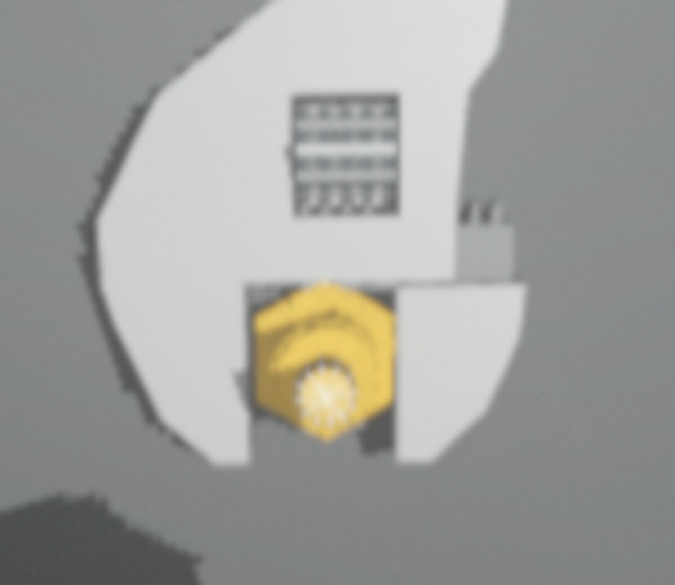

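Emit:
play_rows --gripper '[0,0,0,0,0,0,0,0,0,0]' --pt "0.0225 0.0017 0" --pt "0.029 0.0017 0.01" --pt "0.018 0.001 0.025" --pt "0 0 0.03" --pt "0 0 0.02" --pt "0 0 0.008" --pt "0 0 0.004" --pt "0 0 0.0023" --pt "0 0 0.0007" --pt "0 0 0" --spin '[0,0,0,0,0,0,0,0,0,0]'

```text
time_s: 23.3
ee_pos: [0.5019, -0.0242, 0.0321]
tool_rot: [0.45, 3.108, 0.0]
contact_force: [-3.9, -0.3, 4.5]
width: -0.001
```

Emit:
play_rows --gripper '[0,0,0,0,0,0,0,0,0,0]' --pt "0 0 0.0006" --pt "0 0 0.0001" --pt "0 0 0" --pt "-0.002 0 0" --pt "-0.003 0 -0.0001" --pt "-0.003 0 -0.0001" --pt "-0.003 0 -0.0001" --pt "-0.003 0 0" --pt "-0.003 0 0" --pt "0 0 0" --spin '[0,0,0,0,0,0,0,0,0,0]'

```text
time_s: 24.3
ee_pos: [0.5188, -0.0285, 0.0322]
tool_rot: [0.45, 3.107, 0.002]
contact_force: [-1.4, 6.9, 9.9]
width: -0.002
```

Emit:
play_rows --gripper '[0,0,0,0,0,0]' --pt "0 0 -0.005" --pt "0.0085 0 0" --pt "0.0085 0 0" --pt "0 0 0.004" --pt "0 0 0.0012" --pt "0 0 0" --spin '[0,0,0,0,0,0]'

```text
time_s: 24.9
ee_pos: [0.5011, -0.024, 0.0311]
tool_rot: [-0.45, -3.108, -0.0]
contact_force: [-12.8, 2.4, 19.6]
width: 0.001
```

Emit:
play_rows --gripper '[0,0]' --pt "0 0 -0.0008" --pt "0 0 0" --spin '[0,0]'

```text
time_s: 25.1
ee_pos: [0.501, -0.0241, 0.0314]
tool_rot: [-0.45, -3.108, -0.0]
contact_force: [-8.6, 2.3, 12.0]
width: -0.0
```

Emit:
play_rows --gripper '[0,0,0,0,0,0,0]' --pt "-0.002 0 -0.0003" --pt "-0.003 0 0" --pt "-0.003 0 0" --pt "-0.003 0 0" --pt "-0.003 0 0" --pt "-0.003 0 0" --pt "0 0 0" --spin '[0,0,0,0,0,0,0]'

```text
time_s: 25.8
ee_pos: [0.5181, -0.0285, 0.0322]
tool_rot: [0.451, 3.109, 0.002]
contact_force: [-4.4, 7.1, 13.8]
width: -0.002
```

Emit:
play_rows --gripper '[0,0,0,0,0,0,0]' --pt "0 0 -0.02" --pt "0 0 -0.03" --pt "-0.01 0 -0.03" --pt "-0.025 0 -0.0184" --pt "-0.0175 -0.0044 0" --pt "0 0 0" --pt "0 0 0" --spin '[0,0,0,0,0,0,0]'

```text
time_s: 26.5
ee_pos: [0.5665, -0.0481, 0.129]
tool_rot: [-0.451, -3.108, 0.0]
contact_force: [0.3, 0.7, 0.6]
width: 0.002
```

```bash
python3 -c "
from head import *
look('wl5')"
```

```text
t 26.5 p [ 0.5665 -0.0481  0.129 ] rot [-0.451 -3.108  0.   ] F [0.3 0.7 0.6] w 0.002
worm_top 0.63 [ 0.513  -0.0277  0.0198]
spindle_top 0.83 [ 0.5508 -0.0447  0.0416]
crop 248 97 x4.5
```

View pics/wl5c.png

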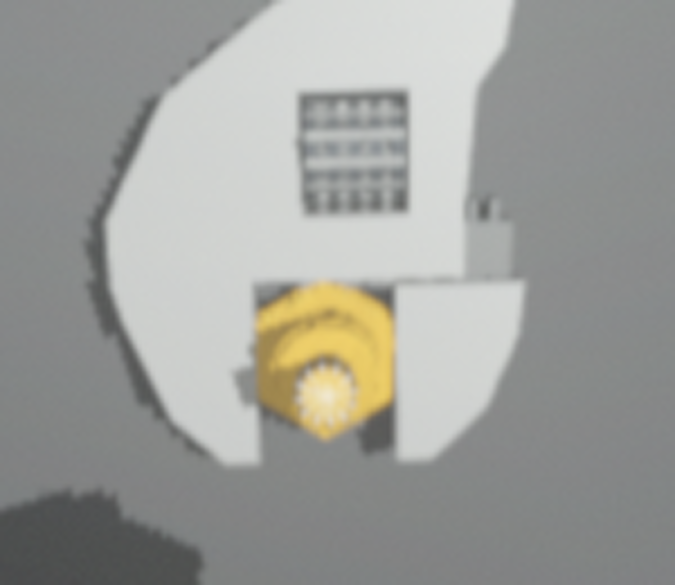

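Emit:
play_rows --gripper '[0,0,0,0,0,0,0,0,0,0]' --pt "0.022 0.0017 0" --pt "0.028 0.0017 0.01" --pt "0.0165 0 0.025" --pt "0 0 0.03" --pt "0 0 0.018" --pt "0 0 0.008" --pt "0 0 0.004" --pt "0 0 0.0017" --pt "0 0 0.0007" --pt "0 0 0" --spin '[0,0,0,0,0,0,0,0,0,0]'

```text
time_s: 27.7
ee_pos: [0.5044, -0.0261, 0.0332]
tool_rot: [0.45, 3.108, 0.0]
contact_force: [0.3, -0.1, -0.1]
width: -0.003
```

Emit:
play_rows --gripper '[0,0,0,0]' --pt "0 0 0.001" --pt "0 0 0.0006" --pt "0 0 0.0003" --pt "0 0 0" --spin '[0,0,0,0]'

```text
time_s: 28.1
ee_pos: [0.5046, -0.0261, 0.0321]
tool_rot: [0.45, 3.108, 0.0]
contact_force: [-5.9, 0.3, 16.2]
width: 0.001
```

Emit:
play_rows --gripper '[0,0,0,0,0,0,0]' --pt "0 0 -0.0008" --pt "0 0 0" --pt "-0.002 0 0" --pt "-0.003 0 0" --pt "-0.003 0 0" --pt "-0.003 0 0" --pt "-0.002 0 0" --spin '[0,0,0,0,0,0,0]'

```text
time_s: 28.8
ee_pos: [0.5162, -0.0292, 0.0321]
tool_rot: [-0.45, -3.108, -0.002]
contact_force: [-12.5, 7.3, 15.1]
width: 0.001
```

Emit:
play_rows --gripper '[0,0,0,0,0,0,0]' --pt "0 0 -0.02" --pt "0 0 -0.03" --pt "-0.01 0 -0.03" --pt "-0.026 0 -0.0184" --pt "-0.0175 -0.0034 0" --pt "0 0 0" --pt "0 0 0" --spin '[0,0,0,0,0,0,0]'

```text
time_s: 29.5
ee_pos: [0.5666, -0.0482, 0.1293]
tool_rot: [-0.451, -3.108, -0.0]
contact_force: [0.8, 0.7, 0.6]
width: 0.002
```

```bash
python3 -c "
from head import *
M,u,v=look('wl6')
from nutfit import *
print(fit(M,cv2.cvtColor(cv2.imread('pics/wl6.png'),cv2.COLOR_BGR2RGB)).x)"
```

```text
t 29.5 p [ 0.5666 -0.0482  0.1293] rot [-0.451 -3.108 -0.   ] F [0.8 0.7 0.6] w 0.002
worm_top 0.65 [ 0.5125 -0.0243  0.0165]
spindle_top 0.88 [ 0.5472 -0.0422  0.043 ]
crop 248 96 x4.5
[546.46197629 -41.3311735   42.41362594]
```

View pics/wl6c.png

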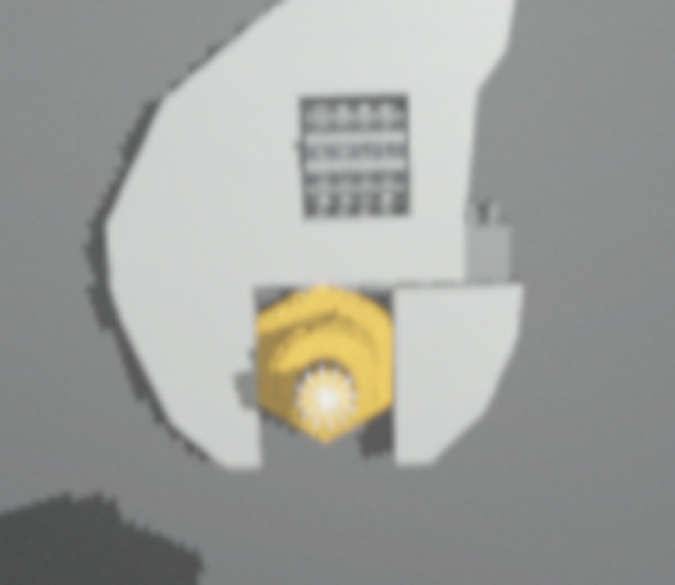

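Emit:
play_rows --gripper '[0,0,0,0,0,0,0,0,0,0,0,0]' --pt "0 0 0" --pt "0 0 0" --pt "0 0 0" --pt "0.03 -0.0057 0" --pt "0.046 -0.0087 0" --pt "0.046 -0.0087 0" --pt "0.046 -0.0087 0" --pt "0.03 -0.0057 0.01" --pt "0 0 0.02" --pt "0 0 0.02" --pt "0 0 0" --pt "0 0 0" --spin '[0.137,0.137,0.137,0,0,0,0,0,0,0,0,0]'

```text
time_s: 30.9
ee_pos: [0.391, 0.0506, 0.0802]
tool_rot: [-1.075, -2.952, 0.0]
contact_force: [0.3, -0.3, -0.4]
width: -0.001
```

```bash
python3 -c "
from head import *
s=st(); go([.3906,.0506,.018],49.9); M,im=snap('wrist','wp1')
for n in ['wrench_push','wrench_grip']:
    for d in r.tip_of(n,'wrist')[:1]: print(n,round(d['conf'],2),w(M,d['xyz']).round(4),px(M,w(M,d['xyz'])))
M,im=snap('side','sp1')
for n in ['wrench_push','wrench_grip']:
    for d in r.tip_of(n,'side')[:1]: print(n,round(d['conf'],2),w(M,d['xyz']).round(4))
"
```

```text
t 30.9 p [0.391  0.0506 0.0802] rot [-1.075 -2.952  0.   ] F [ 0.3 -0.3 -0.4] w -0.001
tool shift [ 0.0003 -0.0002  0.0622] norm 0.062
yaw_y 49.96
spin 0.0011
wrench_push 0.77 [0.3991 0.0622 0.0044] [338.18073108 213.40684639]
wrench_grip 0.33 [0.4007 0.0603 0.0056] [337.6781934  217.05790596]
wrench_push 0.56 [0.3996 0.0663 0.0087]
wrench_grip 0.61 [0.473  0.0125 0.0059]
```

View pics/wp1.png

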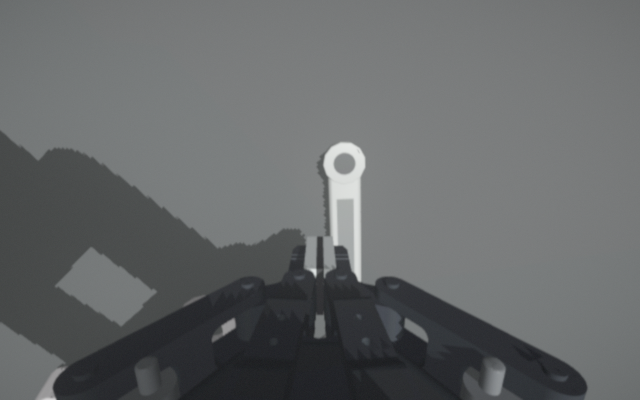

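```bash
python3 -c "
from head import *
M=r.camera_model('wrist'); s=r.sense(); m=R.from_rotvec(s['tool_rot']).as_matrix()
for uv in [(329.5,195),(329.5,230),(361,195),(361,230),(344,163)]:
    p=ray(M,uv,.013); print(uv,p.round(4),(m.T@(p-s['ee_pos'])).round(4))
"
```

```text
(329.5, 195) [0.3825 0.0674 0.013 ] [0.0178 0.0072 0.0674]
(329.5, 230) [0.4029 0.0506 0.013 ] [-0.0086  0.0074  0.0674]
(361, 195) [0.3967 0.0843 0.013 ] [0.0178 0.0293 0.0674]
(361, 230) [0.4176 0.0682 0.013 ] [-0.0086  0.0303  0.0674]
(344, 163) [0.3714 0.0893 0.013 ] [0.0404 0.0168 0.0674]
```

Emit:
play_rows --gripper '[0,0,0,0,0]' --pt "0 -0.009 0" --pt "0 0 0.03" --pt "0 0 0.025" --pt "0 0 0.007" --pt "0 0 0" --spin '[0,0,0,0,0]'

```text
time_s: 31.7
ee_pos: [0.3848, 0.0433, 0.0174]
tool_rot: [-1.075, -2.95, 0.001]
contact_force: [-0.0, -0.2, 0.7]
width: 0.002
```

Emit:
play_rows --gripper '[0,0,0,0,0]' --pt "0 0.003 0" --pt "0 0.003 0" --pt "0 0.002 0" --pt "0 0.001 0" --pt "0 0 0" --spin '[0,0,0,0,0]'

```text
time_s: 32.2
ee_pos: [0.3914, 0.0505, 0.0187]
tool_rot: [1.075, 2.952, -0.001]
contact_force: [-7.2, -4.0, 7.7]
width: -0.006
```

Emit:
play_rows --gripper '[0,0,0]' --pt "0 -0.001 0" --pt "0 -0.0005 0" --pt "0 0 0" --spin '[0,0,0]'

```text
time_s: 32.5
ee_pos: [0.3905, 0.0495, 0.0182]
tool_rot: [1.075, 2.951, 0.001]
contact_force: [0.0, -0.0, 0.9]
width: -0.001
```

```bash
python3 -c "
from head import *
s=st(); M,im=snap('wrist','wp2')
s=r.sense();print(s['contact_force'],s['torque'])
M,im=snap('side','sp2');I=cv2.cvtColor(im,cv2.COLOR_RGB2BGR)
cv2.imwrite('pics/sp2c.png',cv2.resize(I[150:240,250:370],None,fx=6,fy=6,interpolation=cv2.INTER_CUBIC))
"
```

```text
t 32.5 p [0.3905 0.0495 0.0182] rot [1.075e+00 2.951e+00 1.000e-03] F [ 0.  -0.   0.9] w -0.001
[ 0.21648571 -0.28996415  0.29504137] [-0.00424895  0.03147991  0.00736091]
```

View pics/wp2.png

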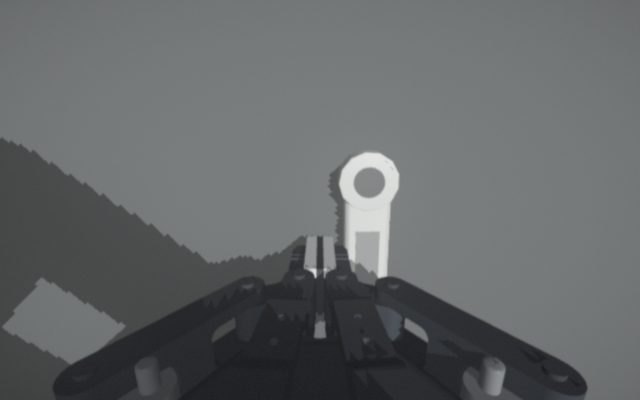

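View pics/sp2c.png

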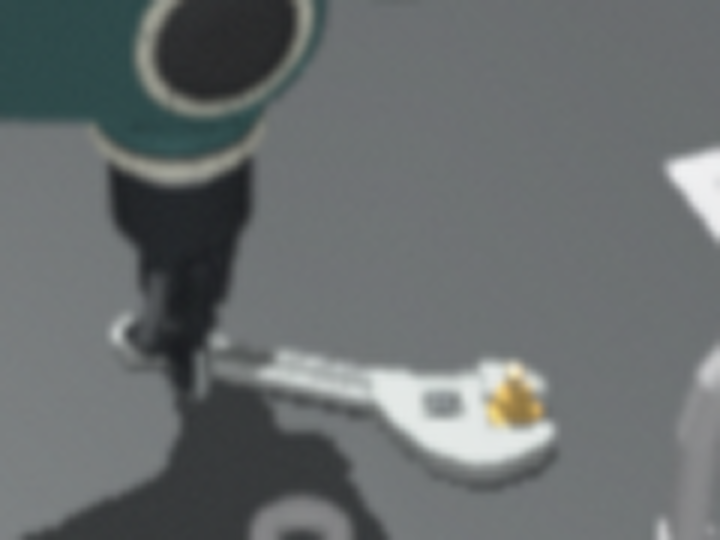

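Emit:
play_rows --gripper '[0,0,0,0,0,0]' --pt "0 0 -0.004" --pt "0 0.0005 0" --pt "0 0.0005 0" --pt "0 0.0003 0" --pt "0 0.0003 0" --pt "0 0 0" --spin '[0,0,0,0,0,0]'

```text
time_s: 33.2
ee_pos: [0.3912, 0.0506, 0.0217]
tool_rot: [-1.075, -2.952, 0.0]
contact_force: [-0.2, 0.6, -0.5]
width: 0.001
```

Emit:
play_rows --gripper '[0,0,0,0]' --pt "0 0.0005 0" --pt "0 0.0005 0" --pt "0 0.0005 0" --pt "0 0.0005 0" --spin '[0,0,0,0]'

```text
time_s: 33.6
ee_pos: [0.3925, 0.0522, 0.0218]
tool_rot: [-1.075, -2.952, 0.0]
contact_force: [-0.1, -0.4, 0.1]
width: -0.001
```

Emit:
play_rows --gripper '[0,0,0,0]' --pt "0 0.0006 0" --pt "0 0.0006 0" --pt "0 0.0006 0" --pt "0 0.0006 0" --spin '[0,0,0,0]'

```text
time_s: 34.0
ee_pos: [0.3941, 0.054, 0.0218]
tool_rot: [-1.076, -2.952, 0.0]
contact_force: [-1.0, -0.2, -0.6]
width: -0.002
```

Emit:
play_rows --gripper '[0,0,0,0]' --pt "0 0.0006 0" --pt "0 0.0006 0" --pt "0 0.0006 0" --pt "0 0.0006 0" --spin '[0,0,0,0]'

```text
time_s: 34.4
ee_pos: [0.3953, 0.0556, 0.0217]
tool_rot: [-1.075, -2.951, 0.001]
contact_force: [-5.2, -3.6, 3.7]
width: -0.002
```

Emit:
play_rows --gripper '[0,0,0]' --pt "0 0.0006 0" --pt "0 0.0006 0" --pt "0 0 0" --spin '[0.003,0.003,0]'

```text
time_s: 34.7
ee_pos: [0.396, 0.0566, 0.0217]
tool_rot: [-1.084, -2.948, 0.001]
contact_force: [-4.5, -2.3, 3.4]
width: 0.002
```

Emit:
play_rows --gripper '[0,0,0,0,0,0]' --pt "0 0.0012 0" --pt "0 0.0018 0" --pt "0 0.0018 0" --pt "0 0.0018 0" --pt "0 0.0018 0" --pt "0 0.0018 0" --spin '[0.007,0.01,0.01,0.01,0.01,0.01]'

```text
time_s: 35.3
ee_pos: [0.4026, 0.0644, 0.0214]
tool_rot: [-1.168, -2.915, 0.001]
contact_force: [-5.0, -0.9, 1.4]
width: -0.002
```

Emit:
play_rows --gripper '[0,0,0,0,0,0]' --pt "0 0.0025 0" --pt "0 0.0027 0" --pt "0 0.0027 0" --pt "0 0.0027 0" --pt "0 0.0027 0" --pt "0 0.0027 0" --spin '[0.014,0.015,0.015,0.015,0.015,0.015]'

```text
time_s: 35.9
ee_pos: [0.4147, 0.0756, 0.0218]
tool_rot: [-1.298, -2.861, 0.0]
contact_force: [-4.9, -1.4, -0.5]
width: -0.0
```

```bash
python3 -c "
from head import *
M,im=snap('side','sp3');I=cv2.cvtColor(im,cv2.COLOR_RGB2BGR)
cv2.imwrite('pics/sp3c.png',cv2.resize(I[150:240,250:370],None,fx=6,fy=6,interpolation=cv2.INTER_CUBIC))
snap('wrist','wp3');st();go([0,0,0])
"
```

```text
t 36.0 p [0.4149 0.0757 0.0218] rot [1.297 2.861 0.   ] F [-2.2  0.4 -0.6] w -0.001
tool shift [ 0.2165 -0.362   0.0218] norm 0.422
yaw_y 41.22
```

View pics/sp3c.png

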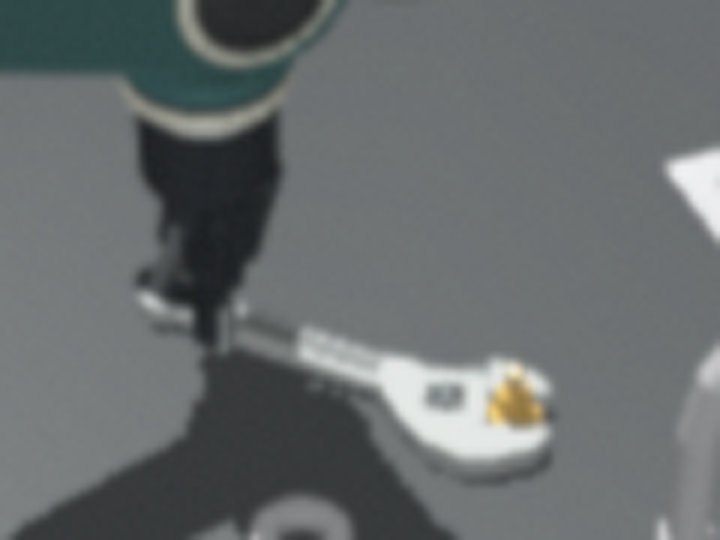

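View pics/wp3.png

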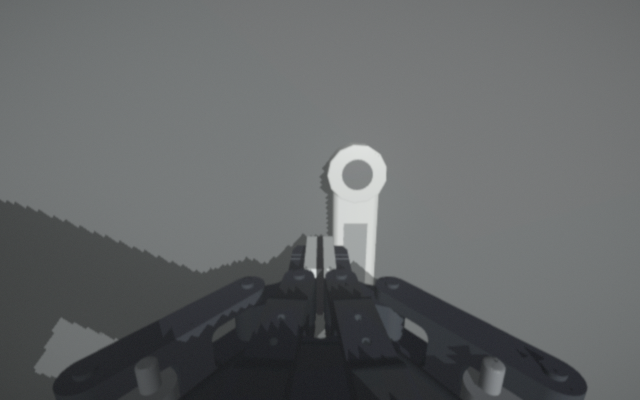

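Emit:
play_rows --gripper '[0,0,0,0,0,0,0,0,0,0,0,0]' --pt "0 0.0027 0" --pt "0 0.0032 0" --pt "0 0.0032 0" --pt "0 0.0032 0" --pt "0 0.0032 0" --pt "0 0.0032 0" --pt "0 0.0032 0" --pt "0 0.0032 0" --pt "0 0.0032 0" --pt "0 0.0032 0" --pt "0 0.0032 0" --pt "0 0.0027 0" --spin '[0.015,0.018,0.018,0.018,0.018,0.018,0.018,0.018,0.018,0.018,0.018,0.015]'

```text
time_s: 37.2
ee_pos: [0.4451, 0.0975, 0.0218]
tool_rot: [-1.591, -2.709, -0.0]
contact_force: [-5.4, -0.5, -0.1]
width: -0.002
```

```bash
python3 -c "
from head import *
st();go([0,0,0]);M,im=snap('wrist','wp4')
s=r.sense(); m=R.from_rotvec(s['tool_rot']).as_matrix()
"
```

```text
t 37.2 p [0.4451 0.0975 0.0218] rot [-1.591 -2.709 -0.   ] F [-5.4 -0.5 -0.1] w -0.002
tool shift [ 0.1316 -0.4363  0.0218] norm 0.456
yaw_y 29.14
```

View pics/wp4.png

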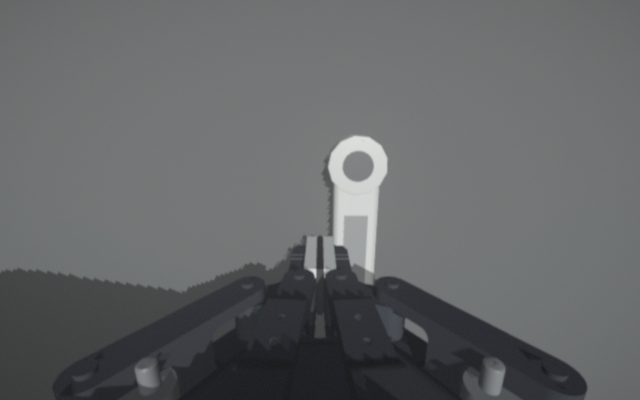

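Emit:
play_rows --gripper '[0,0,0,0,0,0,0,0]' --pt "0 -0.003 0" --pt "0 -0.002 0" --pt "-0.03 0 0" --pt "-0.035 0 0" --pt "-0.015 0 0" --pt "0 0 0" --pt "0 0.003 0" --pt "0 0 0" --spin '[0,0,0,0,0,0,0,0]'

```text
time_s: 38.05
ee_pos: [0.4821, 0.0273, 0.0218]
tool_rot: [1.589, 2.71, 0.0]
contact_force: [0.9, -0.7, -0.2]
width: 0.001
```

Emit:
play_rows --gripper '[0,0]' --pt "0 0.001 0" --pt "0 0 0" --spin '[0,0]'

```text
time_s: 38.25
ee_pos: [0.483, 0.0276, 0.0219]
tool_rot: [1.588, 2.711, 0.0]
contact_force: [-0.3, -0.8, 1.3]
width: -0.005
```

Emit:
play_rows --gripper '[0,0,0,0]' --pt "0 0.001 0" --pt "0 0.001 0" --pt "0 0.001 0" --pt "0 0.001 0" --spin '[0,0.01,0.01,0.01]'

```text
time_s: 38.65
ee_pos: [0.4853, 0.0288, 0.0215]
tool_rot: [-1.629, -2.683, 0.004]
contact_force: [-12.8, -3.1, 7.2]
width: -0.0
```

Emit:
play_rows --gripper '[0,0]' --pt "0 0 0" --pt "0 0.0005 0" --spin '[0,0.005]'

```text
time_s: 38.85
ee_pos: [0.4857, 0.0291, 0.0214]
tool_rot: [-1.635, -2.679, 0.004]
contact_force: [-14.3, -2.2, 8.2]
width: -0.002
```

Emit:
play_rows --gripper '[0,0,0,0,0,0,0,0,0,0]' --pt "0 -0.003 0" --pt "0 -0.002 -0.02" --pt "0 0 -0.04" --pt "-0.02 0.01 -0.03" --pt "-0.04 0.02 -0.018" --pt "-0.04 0 0" --pt "-0.02 0 0" --pt "0 0 0" --pt "0 0 0" --pt "0 0 0" --spin '[0,0,0,0,0,0,0,0,0,0]'

```text
time_s: 39.85
ee_pos: [0.5636, -0.0654, 0.1295]
tool_rot: [-1.635, -2.682, -0.0]
contact_force: [-0.1, 0.3, -0.6]
width: 0.003
```

```bash
python3 -c "
from head import *
M,u,v=look('wl7');go([0,0,0])
from nutfit import *
b=fit(M,cv2.cvtColor(cv2.imread('pics/wl7.png'),cv2.COLOR_BGR2RGB));print(b.x,b.fun)"
```

```text
t 39.85 p [ 0.5636 -0.0654  0.1295] rot [-1.635 -2.682 -0.   ] F [-0.1  0.3 -0.6] w 0.003
worm_top 0.89 [ 0.5234 -0.0129  0.0232]
wrench_mouth 0.77 [ 0.5491 -0.0432  0.0119]
spindle_top 0.78 [ 0.5487 -0.0431  0.0419]
crop 230 89 x4.5
tool shift [ 0.3166 -0.4713  0.1298] norm 0.582
yaw_y 27.26
[546.3293916  -41.47357977  17.1350155 ] 0.06695743196092115
```

View pics/wl7.png

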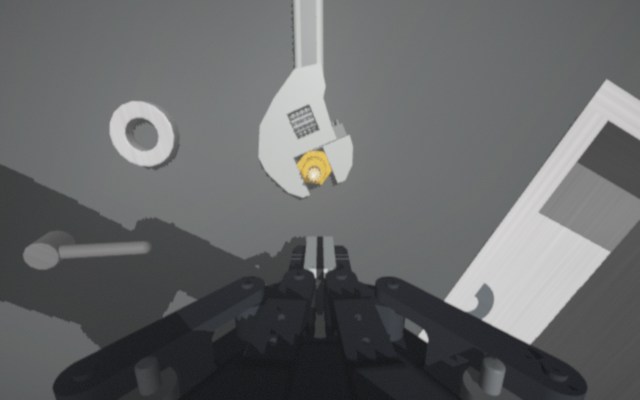

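View pics/wl7c.png

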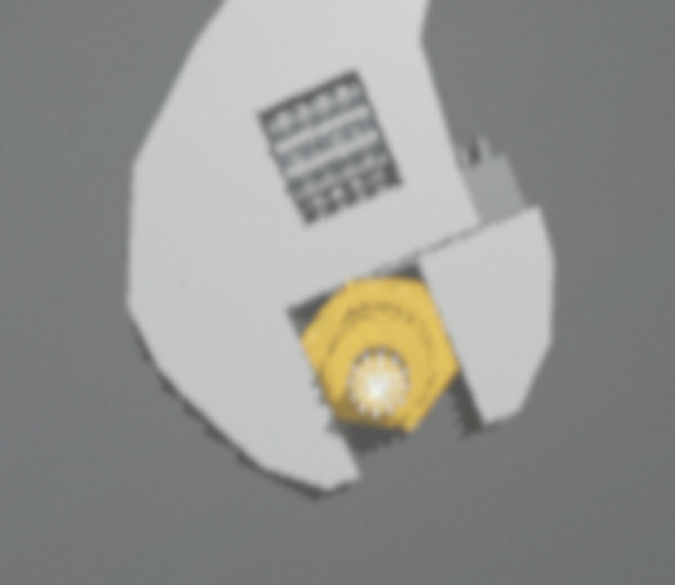

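```bash
python3 -c "
from head import *
M=r.camera_model('wrist')
def ang(a,b): 
    d=pt(M,230,89,b,.015)-pt(M,230,89,a,.015); return np.degrees(np.arctan2(d[1],d[0]))
print(ang((290,310),(357,475)),ang((420,262),(484,430)),ang((290,310),(478,222)))
im=cv2.imread('pics/wl7.png');g=cv2.cvtColor(im,cv2.COLOR_BGR2GRAY).astype(float)
C=[]
for v in range(3,60,3):
    row=g[v]; m=np.where(row[280:340]>130)[0]+280; C.append((ray(M,(m[0]-.5,v),.013)+ray(M,(m[-1]+.5,v),.013))[:2]/2)
C=np.array(C);V=np.linalg.svd(C-C.mean(0))[2][0];print(np.degrees(np.arctan2(V[1],V[0])))
I=cv2.imread('pics/wl6.png')
"
```

```text
-41.802670051733585 -41.47519669619868 52.08561674872615
-62.40634770648551
```

Emit:
play_rows --gripper '[0,0,0,0,0,0,0,0,0,0,0]' --pt "0.03 -0.01 0" --pt "0.045 -0.012 0" --pt "0.048 -0.0104 0" --pt "0.048 0 0" --pt "0.0365 0 0" --pt "0 0 0.035" --pt "0 0 0.04" --pt "0 0 0.025" --pt "0 0 0.0077" --pt "0 0 0" --pt "0 0 0" --spin '[0,0,0,0,0,0,0,0,0,0,0]'

```text
time_s: 41.15
ee_pos: [0.4412, 0.1037, 0.0236]
tool_rot: [1.636, 2.681, 0.002]
contact_force: [-0.0, 1.0, -0.9]
width: -0.001
```

```bash
python3 -c "
from head import *
s=st();M,im=snap('wrist','wp5')
m=R.from_rotvec(s['tool_rot']).as_matrix()
g=cv2.cvtColor(im,cv2.COLOR_RGB2GRAY).astype(int)
for v in (205,215,225): 
    row=g[v]; mm=np.where(row[325:400]>140)[0]+325; p=ray(M,(mm[0]-.5,v),.013); print(v,mm[0],mm[-1],(m.T@(p-s['ee_pos'])).round(4))
"
```

```text
t 41.15 p [0.4412 0.1037 0.0236] rot [1.636e+00 2.681e+00 2.000e-03] F [-0.   1.  -0.9] w -0.001
205 341 384 [0.028  0.0105 0.0106]
215 341 384 [0.0227 0.0106 0.0106]
225 341 383 [0.0172 0.0107 0.0106]
```

View pics/wp5.png

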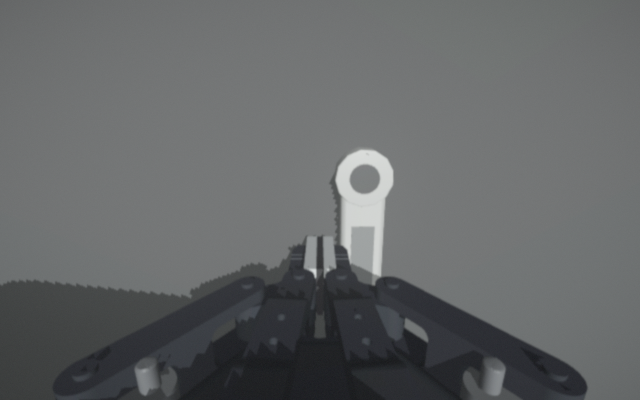

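Emit:
play_rows --gripper '[0,0,0,0]' --pt "0 0.003 0.001" --pt "0 0.001 0" --pt "0 0.0007 0" --pt "0 0 0" --spin '[0,0,0,0]'

```text
time_s: 41.6
ee_pos: [0.4447, 0.1057, 0.0213]
tool_rot: [1.636, 2.682, -0.0]
contact_force: [0.3, 0.8, 0.1]
width: -0.005
```

Emit:
play_rows --gripper '[0,0,0,0]' --pt "0 0.0007 0" --pt "0 0.0007 0" --pt "0 0.0007 0" --pt "0 0 0" --spin '[0,0,0,0]'

```text
time_s: 42.0
ee_pos: [0.4461, 0.1066, 0.021]
tool_rot: [-1.636, -2.681, 0.001]
contact_force: [-6.2, -1.5, 4.6]
width: -0.001
```

Emit:
play_rows --gripper '[0,0,0,0]' --pt "0 0.001 -0.0003" --pt "0 0.0018 0" --pt "0 0.0018 0" --pt "0 0.0018 0" --spin '[0.006,0.01,0.01,0.01]'

```text
time_s: 42.4
ee_pos: [0.4522, 0.1096, 0.0212]
tool_rot: [-1.685, -2.651, 0.0]
contact_force: [-4.1, 1.1, 0.0]
width: 0.001
```

Emit:
play_rows --gripper '[0,0,0]' --pt "0 0.001 0" --pt "0 0.001 0" --pt "0 0.001 0" --spin '[0.006,0.006,0.005]'

```text
time_s: 42.7
ee_pos: [0.455, 0.1108, 0.0214]
tool_rot: [-1.707, -2.637, 0.0]
contact_force: [-4.2, 1.0, -0.7]
width: -0.001
```

Emit:
play_rows --gripper '[0,0,0]' --pt "0 0.001 0" --pt "0 0.001 0" --pt "0 0.001 0" --spin '[0.006,0.006,0.005]'

```text
time_s: 43.0
ee_pos: [0.4578, 0.112, 0.0214]
tool_rot: [1.73, 2.622, 0.0]
contact_force: [-4.4, 0.6, -1.1]
width: -0.002
```

Emit:
play_rows --gripper '[0,0,0,0,0,0,0,0,0]' --pt "0 -0.003 0" --pt "0 -0.002 0" --pt "-0.03 0 0" --pt "-0.035 0 0" --pt "-0.01 0 0" --pt "0 0 0" --pt "0 0.003 0" --pt "0 0.001 0" --pt "0 0 0" --spin '[0,0,0,0,0,0,0,0,0]'

```text
time_s: 43.9
ee_pos: [0.4863, 0.0435, 0.0214]
tool_rot: [1.728, 2.624, 0.0]
contact_force: [-0.4, 0.2, -0.4]
width: -0.004
```

Emit:
play_rows --gripper '[0,0]' --pt "0 0.001 0" --pt "0 0.001 0" --spin '[0,0]'

```text
time_s: 44.1
ee_pos: [0.4872, 0.0437, 0.0212]
tool_rot: [-1.727, -2.622, 0.003]
contact_force: [-14.4, -2.1, 9.4]
width: -0.003
```

Emit:
play_rows --gripper '[0,0]' --pt "0 0.0005 -0.0008" --pt "0 0.0005 -0.0003" --spin '[0.005,0.005]'

```text
time_s: 44.3
ee_pos: [0.4879, 0.0442, 0.0217]
tool_rot: [-1.741, -2.612, 0.003]
contact_force: [-7.0, 1.1, -2.7]
width: 0.001
```

Emit:
play_rows --gripper '[0,0]' --pt "0 0.0008 0" --pt "0 0.0008 0" --spin '[0.008,0.008]'

```text
time_s: 44.5
ee_pos: [0.4893, 0.0449, 0.0216]
tool_rot: [-1.762, -2.598, 0.003]
contact_force: [-6.4, 1.4, -1.6]
width: 0.001
```

Emit:
play_rows --gripper '[0,0]' --pt "0 0.0008 0" --pt "0 0.0008 0" --spin '[0.008,0.008]'

```text
time_s: 44.7
ee_pos: [0.4908, 0.0455, 0.0217]
tool_rot: [-1.782, -2.584, 0.003]
contact_force: [-7.2, 1.6, -2.2]
width: 0.0
```

Emit:
play_rows --gripper '[0,0]' --pt "0 0.0009 0" --pt "0 0.0009 0" --spin '[0.0085,0.0085]'

```text
time_s: 44.9
ee_pos: [0.4925, 0.0461, 0.0217]
tool_rot: [-1.804, -2.569, 0.003]
contact_force: [-6.6, 2.1, -0.6]
width: 0.0
```

Emit:
play_rows --gripper '[0,0]' --pt "0 0.0009 0" --pt "0 0.0009 0" --spin '[0.0085,0.0085]'

```text
time_s: 45.1
ee_pos: [0.4942, 0.0467, 0.0217]
tool_rot: [-1.826, -2.553, 0.003]
contact_force: [-8.0, 1.3, -1.4]
width: -0.003
```

Emit:
play_rows --gripper '[0,0]' --pt "0 0.0009 0" --pt "0 0.0009 0" --spin '[0.0085,0.0085]'

```text
time_s: 45.3
ee_pos: [0.4959, 0.0473, 0.0217]
tool_rot: [-1.848, -2.538, 0.003]
contact_force: [-7.9, 0.7, -1.1]
width: -0.002
```

Emit:
play_rows --gripper '[0,0]' --pt "0 0.0009 0" --pt "0 0.0009 0" --spin '[0.0085,0.0085]'

```text
time_s: 45.5
ee_pos: [0.4976, 0.0479, 0.0217]
tool_rot: [-1.869, -2.522, 0.003]
contact_force: [-6.4, 2.5, -0.5]
width: -0.001
```

Emit:
play_rows --gripper '[0,0]' --pt "0 0.001 0" --pt "0 0.001 0" --spin '[0.0095,0.0095]'

```text
time_s: 45.7
ee_pos: [0.4995, 0.0485, 0.0217]
tool_rot: [-1.893, -2.504, 0.003]
contact_force: [-7.8, 2.5, -1.3]
width: -0.001
```

Emit:
play_rows --gripper '[0,0]' --pt "0 0.001 0" --pt "0 0.001 0" --spin '[0.0095,0.0095]'

```text
time_s: 45.9
ee_pos: [0.5014, 0.0491, 0.0218]
tool_rot: [-1.917, -2.486, 0.002]
contact_force: [-8.3, 2.9, 0.2]
width: -0.003
```

Emit:
play_rows --gripper '[0,0]' --pt "0 0.0009 0" --pt "0 0.0009 0" --spin '[0.0085,0.0085]'

```text
time_s: 46.1
ee_pos: [0.5031, 0.0496, 0.0217]
tool_rot: [-1.938, -2.469, 0.003]
contact_force: [-8.8, 3.3, 0.3]
width: -0.002
```

Emit:
play_rows --gripper '[0,0]' --pt "0 0.0009 0" --pt "0 0.0009 0" --spin '[0.0085,0.0085]'

```text
time_s: 46.3
ee_pos: [0.5049, 0.05, 0.0218]
tool_rot: [-1.958, -2.453, 0.003]
contact_force: [-8.5, 3.9, 0.9]
width: 0.004
```

Emit:
play_rows --gripper '[0,0]' --pt "0 0.0009 0" --pt "0 0.0009 0" --spin '[0.0085,0.0085]'

```text
time_s: 46.5
ee_pos: [0.5066, 0.0505, 0.0218]
tool_rot: [-1.979, -2.436, 0.003]
contact_force: [-9.6, 4.3, -0.5]
width: 0.0
```

Emit:
play_rows --gripper '[0,0]' --pt "0.0006 0.0009 0" --pt "0.0003 0.0009 0" --spin '[0.004,0.004]'

```text
time_s: 46.7
ee_pos: [0.5084, 0.0513, 0.0218]
tool_rot: [-1.989, -2.429, 0.003]
contact_force: [-4.9, -0.5, -0.5]
width: -0.001
```

Tangential force is gone and the push is lighter; I'll continue.

Emit:
play_rows --gripper '[0,0]' --pt "0.0001 0.0009 0" --pt "0.0001 0.0009 0" --spin '[0.007,0.007]'

```text
time_s: 46.9
ee_pos: [0.5101, 0.0519, 0.0218]
tool_rot: [-2.006, -2.414, 0.003]
contact_force: [-7.6, 0.6, 0.5]
width: 0.001
```

Emit:
play_rows --gripper '[0,0]' --pt "0.0001 0.0009 0" --pt "0.0001 0.0009 0" --spin '[0.008,0.008]'

```text
time_s: 47.1
ee_pos: [0.5118, 0.0525, 0.0218]
tool_rot: [-2.026, -2.398, 0.003]
contact_force: [-8.6, 1.8, 0.6]
width: -0.006
```

Emit:
play_rows --gripper '[0,0]' --pt "0.0002 0.0009 0" --pt "0.0002 0.0009 0" --spin '[0.0085,0.0085]'

```text
time_s: 47.3
ee_pos: [0.5135, 0.0531, 0.0218]
tool_rot: [-2.046, -2.381, 0.003]
contact_force: [-8.2, 0.6, 0.3]
width: 0.001
```

Emit:
play_rows --gripper '[0,0]' --pt "0.0002 0.0009 0" --pt "0.0002 0.0009 0" --spin '[0.0085,0.0085]'

```text
time_s: 47.5
ee_pos: [0.515, 0.0537, 0.0217]
tool_rot: [-2.066, -2.363, 0.004]
contact_force: [-12.5, -1.3, 3.2]
width: -0.001
```

Emit:
play_rows --gripper '[0]' --pt "0 0 0" --spin '[0]'

```text
time_s: 47.6
ee_pos: [0.515, 0.0537, 0.0217]
tool_rot: [-2.066, -2.363, 0.004]
contact_force: [-10.0, -1.2, 1.2]
width: 0.0
```

Emit:
play_rows --gripper '[0,0]' --pt "0 0.0004 0" --pt "0 0 0" --spin '[0,0]'

```text
time_s: 47.8
ee_pos: [0.5152, 0.0537, 0.0217]
tool_rot: [-2.065, -2.363, 0.005]
contact_force: [-13.6, -1.0, 2.6]
width: -0.004
```

Emit:
play_rows --gripper '[0,0,0,0,0,0,0,0,0,0]' --pt "0 -0.002 0" --pt "0 -0.004 0" --pt "0 0 -0.04" --pt "0 0 -0.04" --pt "-0.02 0.01 -0.028" --pt "-0.04 0.012 0" --pt "-0.04 0 0" --pt "-0.02 0 0" --pt "0 0 0" --pt "0 0 0" --spin '[0,0,0,0,0,0,0,0,0,0]'

```text
time_s: 48.8
ee_pos: [0.5486, -0.0632, 0.1305]
tool_rot: [-2.069, -2.364, -0.0]
contact_force: [-1.0, 1.8, 0.0]
width: -0.0
```

```bash
python3 -c "
from head import *
M,u,v=look('wl8');go([0,0,0])
from nutfit import *
b=fit(M,cv2.cvtColor(cv2.imread('pics/wl8.png'),cv2.COLOR_BGR2RGB));print(b.x,b.fun)"
```

```text
t 48.8 p [ 0.5486 -0.0632  0.1305] rot [-2.069 -2.364 -0.   ] F [-1.   1.8  0. ] w -0.0
worm_top 0.97 [ 0.5381 -0.0052  0.019 ]
wrench_mouth 0.8 [ 0.5491 -0.0452  0.0072]
spindle_top 0.96 [ 0.5492 -0.0436  0.0418]
crop 233 101 x4.5
tool shift [ 0.1358 -0.5353  0.1305] norm 0.567
yaw_y 7.74
[546.2875569  -41.33446491  -4.11886564] 0.05633100697906281
```

View pics/wl8c.png

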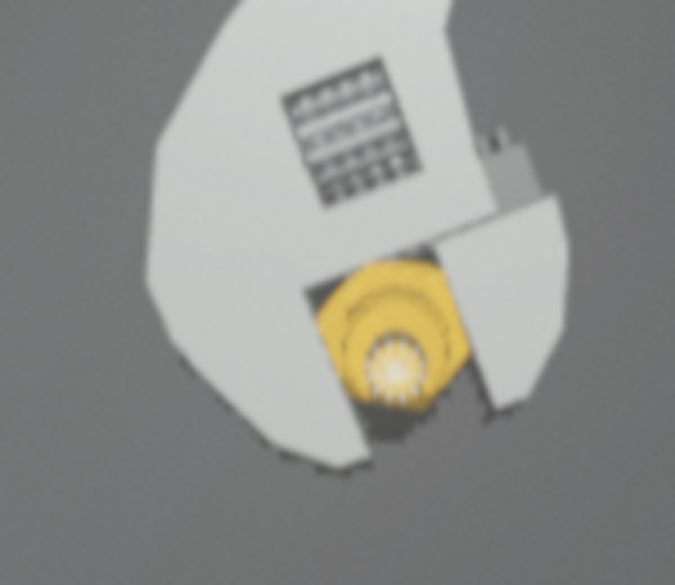

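```bash
python3 -c "
from head import *
M=r.camera_model('wrist')
P=lambda c: pt(M,233,101,c,.015)
a,b,c,d=P((305,290)),P((369,455)),P((440,250)),P((496,408))
an=lambda p,q: np.degrees(np.arctan2(*(q-p)[::-1]))
print(an(a,b),an(c,d)); X=(b-a)/np.linalg.norm(b-a)+(d-c)/np.linalg.norm(d-c);X/=np.linalg.norm(X);Y=np.array([-X[1],X[0]])
print('opening',((c+d)/2-(a+b)/2)@Y)
im=cv2.imread('pics/wl8.png')[150-0:225,290:350]
cv2.imwrite('pics/z8.png',cv2.resize(im,None,fx=10,fy=8,interpolation=cv2.INTER_CUBIC))
"
```

```text
-62.06933944640234 -62.1402964872479
opening 0.026425182408168983
```

View pics/z8.png

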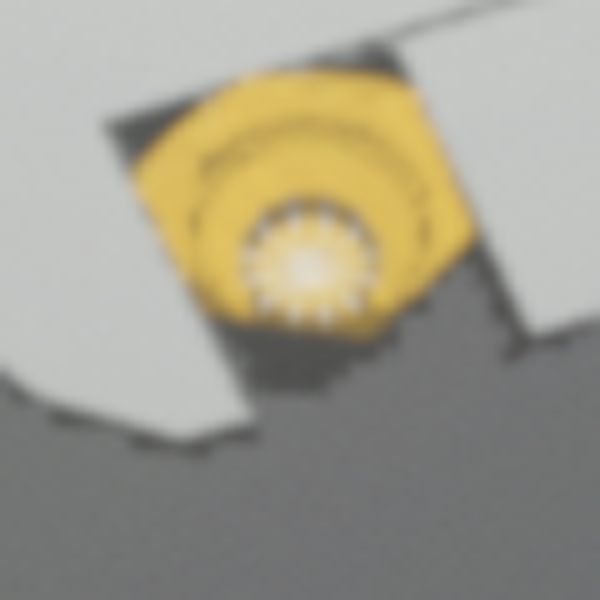

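Emit:
play_rows --gripper '[0,0,0,0,0,0,0,0,0,0,0]' --pt "0.03 -0.01 0" --pt "0.045 -0.0112 0" --pt "0.048 0 0" --pt "0.048 0 0" --pt "0.0303 0 0" --pt "0 0 0.035" --pt "0 0 0.04" --pt "0 0 0.025" --pt "0 0 0.0075" --pt "0 0 0" --pt "0 0 0" --spin '[0,0,0,0,0,0,0,0,0,0,0]'

```text
time_s: 50.1
ee_pos: [0.5015, 0.1337, 0.0246]
tool_rot: [2.067, 2.365, 0.002]
contact_force: [0.6, -0.6, -0.5]
width: -0.001
```

```bash
python3 -c "
from head import *
s=st();M,im=snap('wrist','wp6')
m=R.from_rotvec(s['tool_rot']).as_matrix()
g=cv2.cvtColor(im,cv2.COLOR_RGB2GRAY).astype(int)
for v in (205,215,225): 
    row=g[v]; mm=np.where(row[325:410]>140)[0]+325
    if len(mm): p=ray(M,(mm[0]-.5,v),.013); print(v,mm[0],mm[-1],(m.T@(p-s['ee_pos'])).round(4))
"
```

```text
t 50.1 p [0.5015 0.1337 0.0246] rot [2.067e+00 2.365e+00 2.000e-03] F [ 0.6 -0.6 -0.5] w -0.001
205 342 384 [0.0277 0.0109 0.0116]
215 341 383 [0.0223 0.0105 0.0116]
225 341 382 [0.0168 0.0107 0.0116]
```

View pics/wp6.png

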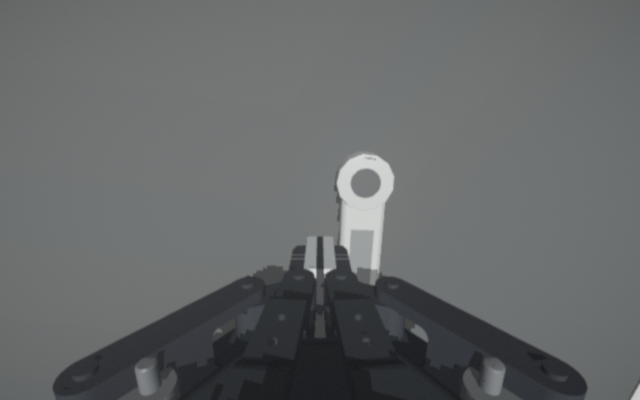

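Handle edge is 10.7 mm from the tool line; approach as before.

Emit:
play_rows --gripper '[0,0,0,0,0]' --pt "0 0.003 0.001" --pt "0 0.0012 0" --pt "0 0.0006 0" --pt "0 0.0004 0" --pt "0 0 0" --spin '[0,0,0,0,0]'

```text
time_s: 50.65
ee_pos: [0.5057, 0.134, 0.0222]
tool_rot: [-2.067, -2.364, 0.001]
contact_force: [-6.3, 0.3, 3.1]
width: 0.003
```

Emit:
play_rows --gripper '[0,0,0]' --pt "0 0.0005 0" --pt "0 0.0005 -0.0002" --pt "0 0 0" --spin '[0,0,0]'

```text
time_s: 50.95
ee_pos: [0.5064, 0.1342, 0.0222]
tool_rot: [-2.067, -2.364, 0.002]
contact_force: [-6.7, 0.2, 2.5]
width: -0.0
```

Emit:
play_rows --gripper '[0,0]' --pt "0 0.0004 -0.0003" --pt "0 0 0" --spin '[0.002,0]'

```text
time_s: 51.15
ee_pos: [0.5067, 0.1342, 0.0223]
tool_rot: [-2.069, -2.362, 0.002]
contact_force: [-5.7, 0.3, 0.5]
width: 0.001
```

Emit:
play_rows --gripper '[0,0]' --pt "0 0.0004 0" --pt "0 0 0" --spin '[0.002,0]'

```text
time_s: 51.35
ee_pos: [0.507, 0.1343, 0.0222]
tool_rot: [-2.072, -2.36, 0.002]
contact_force: [-7.7, 0.4, 1.9]
width: 0.003
```

Emit:
play_rows --gripper '[0,0,0,0,0,0,0,0,0,0]' --pt "0 -0.003 0" --pt "0 -0.003 -0.005" --pt "0 0 -0.04" --pt "0 0.005 -0.04" --pt "-0.03 0.01 -0.022" --pt "-0.045 0.006 0" --pt "-0.048 0 0" --pt "-0.048 0 0" --pt "-0.03 0 0" --pt "0 0 0" --spin '[0,0,0,0,0,0,0,0,0,0]'

```text
time_s: 52.35
ee_pos: [0.5489, -0.0663, 0.1301]
tool_rot: [2.076, 2.357, -0.0]
contact_force: [-0.4, -0.8, -0.4]
width: 0.002
```

```bash
python3 -c "
from head import *
M,u,v=look('wl9');go([0,0,0])
from nutfit import *
b=fit(M,cv2.cvtColor(cv2.imread('pics/wl9.png'),cv2.COLOR_BGR2RGB));print(b.x,b.fun)"
```

```text
t 52.35 p [ 0.5489 -0.0663  0.1301] rot [ 2.076  2.357 -0.   ] F [-0.4 -0.8 -0.4] w 0.002
worm_top 0.97 [ 0.5358 -0.007   0.0195]
wrench_mouth 0.84 [ 0.5453 -0.0433  0.0097]
spindle_top 0.59 [ 0.5515 -0.0433  0.0438]
crop 232 97 x4.5
tool shift [ 0.1333 -0.5359  0.1295] norm 0.567
yaw_y 7.48
[546.21135472 -41.07783683  -3.93074282] 0.05388686387214356
```

View pics/wl9c.png

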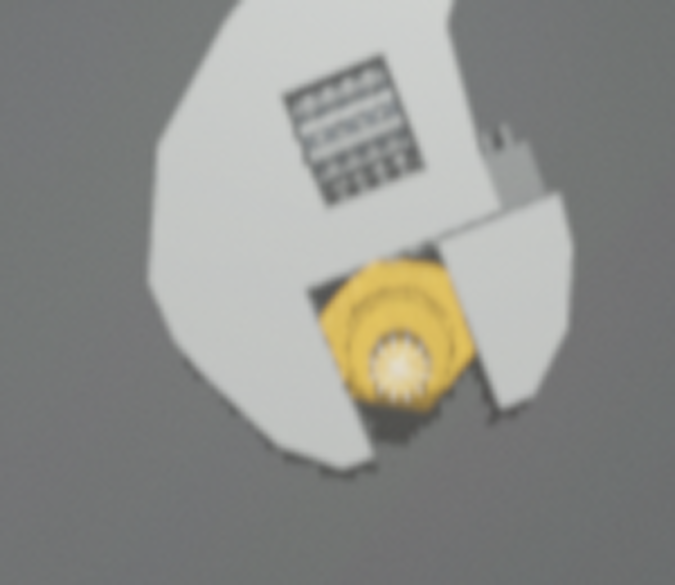

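```bash
python3 -c "
from head import *
M=r.camera_model('wrist'); p=pt(M,232,97,(354,130),.0165); a=pt(M,232,97,(308,290),.015);b=pt(M,232,97,(372,457),.015)
X=(b-a)/np.linalg.norm(b-a);Y=np.array([-X[1],X[0]]); print(np.degrees(np.arctan2(X[1],X[0])))
q=a-.023*X+.0195*Y; print(p,q)
go(np.r_[(p+q)/2-X*.006,.0325])
"
```

```text
-62.511537164670564
[ 5.32861802e-01 -2.11038826e-04] [ 0.53449445 -0.00082441]
tool shift [ 0.069  -0.0089  0.0973] norm 0.12
yaw_y 7.48
```

Emit:
play_rows --gripper '[0,0,0,0,0,0,0,0,0,0]' --pt "0.03 -0.004 0" --pt "0.039 -0.0049 0.01" --pt "0 0 0.03" --pt "0 0 0.03" --pt "0 0 0.015" --pt "0 0 0.007" --pt "0 0 0.003" --pt "0 0 0.0015" --pt "0 0 0.0005" --pt "0 0 0" --spin '[0,0,0,0,0,0,0,0,0,0]'

```text
time_s: 53.55
ee_pos: [0.5313, 0.0041, 0.0333]
tool_rot: [2.072, 2.36, 0.001]
contact_force: [-0.4, 1.2, -0.2]
width: -0.001
```

Emit:
play_rows --gripper '[0,0,0,0]' --pt "0 0 0.0009" --pt "0 0 0.0005" --pt "0 0 0.0003" --pt "0 0 0" --spin '[0,0,0,0]'

```text
time_s: 53.95
ee_pos: [0.5314, 0.0042, 0.0319]
tool_rot: [2.072, 2.36, 0.001]
contact_force: [-3.1, 0.6, 9.9]
width: -0.0
```

Pressing with 9.9 N; a 10 mm closing stroke.

Emit:
play_rows --gripper '[0,0,0,0,0,0]' --pt "-0.0015 0.0005 0" --pt "-0.002 0.0008 0" --pt "-0.002 0.0008 0" --pt "-0.002 0.0008 0" --pt "-0.0019 0.0007 0" --pt "0 0 0" --spin '[0,0,0,0,0,0]'

```text
time_s: 54.55
ee_pos: [0.536, -0.0038, 0.0322]
tool_rot: [-2.072, -2.36, -0.003]
contact_force: [-8.3, 9.6, 16.2]
width: -0.001
```

Emit:
play_rows --gripper '[0,0,0,0,0,0,0,0]' --pt "0 0 -0.02" --pt "0 0 -0.04" --pt "-0.02 0.002 -0.037" --pt "-0.03 0.0033 0" --pt "-0.01 0 0" --pt "0 0 0" --pt "0 0 0" --pt "0 0 0" --spin '[0,0,0,0,0,0,0,0]'

```text
time_s: 55.35
ee_pos: [0.5484, -0.0627, 0.1272]
tool_rot: [-2.071, -2.361, 0.001]
contact_force: [0.4, 0.9, 0.2]
width: -0.003
```

```bash
python3 -c "
from head import *
M,u,v=look('wl10')
from nutfit import *
b=fit(M,cv2.cvtColor(cv2.imread('pics/wl10.png'),cv2.COLOR_BGR2RGB));print(b.x,b.fun)
snap('side','s10');snap('top','t10')"
```

```text
t 55.35 p [ 0.5484 -0.0627  0.1272] rot [-2.071e+00 -2.361e+00  1.000e-03] F [0.4 0.9 0.2] w -0.003
worm_top 0.66 [ 0.5341 -0.007   0.0185]
wrench_mouth 0.79 [ 0.5449 -0.0426  0.0083]
spindle_top 0.79 [ 0.5495 -0.0441  0.043 ]
crop 233 103 x4.5
[546.32558199 -41.53455897  56.61223237] 0.05470169065250803
```

View pics/wl10c.png

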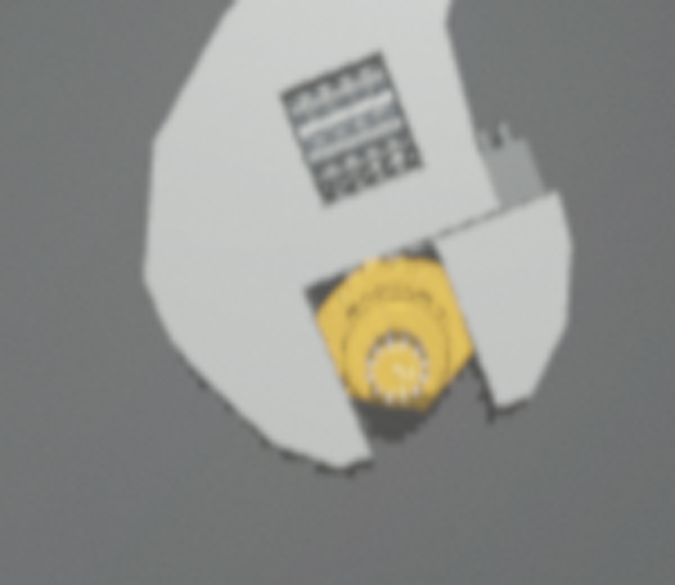

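View pics/s10.png

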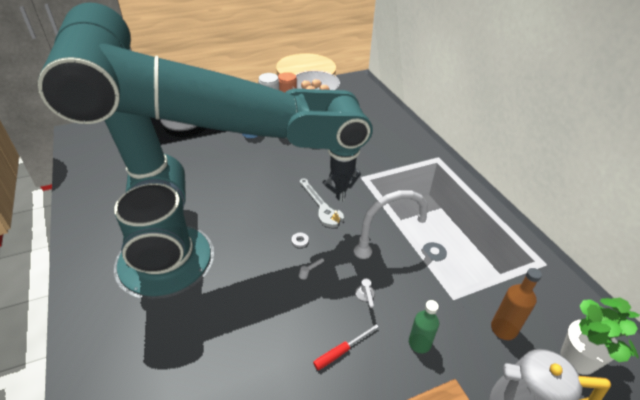

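Emit:
play_rows --gripper '[0,0,0,0,0,0,0,0,0,0,0,0]' --pt "0.03 -0.01 0" --pt "0.045 -0.0112 0" --pt "0.048 0 0" --pt "0.048 0 0" --pt "0.0303 0 0" --pt "0 0 0.035" --pt "0 0 0.04" --pt "0 0 0.023" --pt "0 0 0.0067" --pt "0 0 0" --pt "0 0.003 0" --pt "0 0 0" --spin '[0,0,0,0,0,0,0,0,0,0,0,0]'

```text
time_s: 56.85
ee_pos: [0.5054, 0.1339, 0.0245]
tool_rot: [2.072, 2.36, 0.002]
contact_force: [-2.3, 0.5, 0.3]
width: 0.001
```

Emit:
play_rows --gripper '[0,0,0]' --pt "0 0.0008 0" --pt "0 0.0006 0" --pt "0 0 0" --spin '[0,0,0]'

```text
time_s: 57.15
ee_pos: [0.506, 0.134, 0.0238]
tool_rot: [-2.072, -2.361, 0.0]
contact_force: [-5.2, -0.0, 3.8]
width: 0.001
```

Emit:
play_rows --gripper '[0,0,0]' --pt "0 0.0003 -0.0005" --pt "0 0.0002 0" --pt "0 0 0" --spin '[0,0,0]'

```text
time_s: 57.45
ee_pos: [0.5063, 0.134, 0.0238]
tool_rot: [-2.072, -2.361, 0.0]
contact_force: [-6.0, 0.3, 1.0]
width: -0.001
```

Emit:
play_rows --gripper '[0,0,0,0,0,0,0]' --pt "0 -0.002 0" --pt "0 -0.005 0" --pt "0 0 -0.04" --pt "0 0 -0.045" --pt "0 -0.03 -0.04" --pt "0 -0.03 0" --pt "0 0 0" --spin '[0,0,0,0,0,0,0]'

```text
time_s: 58.15
ee_pos: [0.4385, 0.1252, 0.1503]
tool_rot: [2.071, 2.36, 0.005]
contact_force: [0.4, -0.2, -0.4]
width: 0.005
```

```bash
python3 -c "
from h import *
st()
M,im=snap('side','s11');I=cv2.cvtColor(im,cv2.COLOR_RGB2BGR)
cv2.imwrite('pics/s11c.png',cv2.resize(I[150:250,260:380],None,fx=6,fy=6,interpolation=cv2.INTER_CUBIC))
for n in ['cover_ring','tap_lever','screwdriver','mug','spice_jar']:
    print(n,[(round(d['conf'],2),w(M,d['xyz']).round(3).tolist()) for d in r.tip_of(n,'side')[:1]])
"
```

```text
t 58.15 p [0.4385 0.1252 0.1503] rot [2.071 2.36  0.005] F [ 0.4 -0.2 -0.4] w 0.005
cover_ring [(0.7, [0.403, -0.083, -0.001])]
tap_lever [(0.73, [0.365, -0.218, -0.001])]
screwdriver [(0.92, [0.383, -0.472, -0.005])]
mug [(0.71, [0.433, 0.562, -0.004])]
spice_jar [(0.58, [0.641, 0.417, -0.003])]
```

View pics/s11c.png

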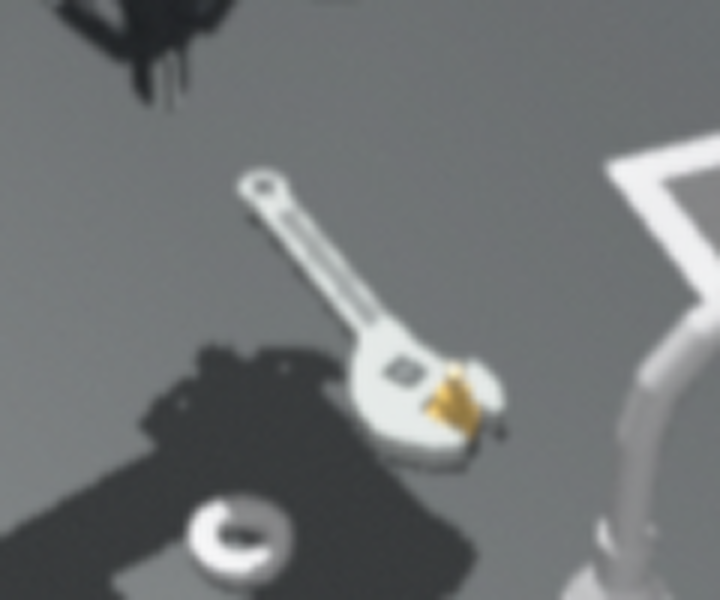

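The wrench lies flat on the nut at crop pixel (455,405) with the gripper clear of it. The ring, lever, screwdriver, mug and jar are where they started. I'm handing in.

```bash
python3 -c "
from h import *
print(r.finish_job())"
```

```text
the job is handed in; nothing more can be done
None
```

I set the wrench flat around the nut and closed the jaws with the worm. I then swung the handle clockwise about 0.8 rad until the nut stopped, gave the worm one more closing stroke, and handed in at about 58 s.

**Stop:** pushing again with 7.7 N and later 6 N at wrench_push did not turn the nut. Fitted to the images, its corner stayed at about −4° (−4.1°, −3.9°, −3.4°), and while free it had turned at about 4–5 N.

**Jaws:** the measured opening was about 26.4 mm, which matches 27 mm within measuring error. On the last stroke the worm was jammed, dragging at about 12.7 N.

**Other things:** ring, lever, screwdriver, mug and jar read within about 4 mm of their first positions. I did not measure the soap bottle or the pepper mill again. Nothing touched the wrench at the end.

**What went over or disagreed:**
- **Worm strokes:** some pressed at up to 20 N, above the advised 7–12 N.
- **Handle pushes:** one early push at wrench_push reached about 8 N, and the last was 7.7 N. Pushes nearer the head were 13–14 N, equal to about 7–7.5 N at wrench_push. The limit is about 7 N, so the jaws could have been forced slightly. That is why I made the last closing stroke.
- **Angles:** the nut fit and the jaw edges differ by about 2°. Handle edges and jaw edges also differed by 1–2° in the one picture where I compared them.

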